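# Take a sample bottle out of the isolator and weigh it

### The arm

A 7-joint arm with a two-finger parallel gripper is mounted at the origin on the work surface. World frame = base frame: x ahead of the robot, y to its left, z up, the work surface at z = 0. Lengths are in m, angles in rad, forces in N, time in s.
With the tool pointing down it reaches from about 0.4 to 0.925 m from the base axis. Payload 5.6 kg.
Tool frame: the origin (TCP) lies at the very end of the fingers, on their centre line; the grasp point (between the pads) lies 19 mm behind it; y points along the fingers, z is the direction in which the jaws open and shut, and the axes are right-handed (so a half turn about y gives the same grasp; the last joint's range is limited). The gripper opens to 85 mm and grips with 20 to 120 N. Pads are 22 mm wide; open, the fingers measure 114 mm over their backs; the gripper's body (76 mm by 85 mm) begins 54 mm behind the grasp point. The pads swing forward as they close: fully open they stand 13 mm farther back than shut.
Start: joints at [-1.307, 0.468, -0.012, 1.603, 0.006, 1.071, -0.056], TCP at [0.196, 0.62, 0.195] pointing down, gripper open.
Joint ranges: [-2.53, 2.53], [-0.31, 2.02], [-1.57, 1.55], [0.28, 2.44], [-1.29, 4.43], [0.15, 1.84], [-2.92, 2.92]. Speed limits (rad/s): [2.57, 2.57, 3.14, 3.14, 3.14, 3.14, 3.14].

### API

Orientations are given as a rotation vector (axis times angle).
In Python, from cell import manip gives the robot as it stands. Calls block until the motion is done:
- manip.move_pose(position, orientation): joint-space move of the TCP to a pose.
- manip.servo_line(position, orientation=None, max_speed=0.15): straight line of the TCP; orientation=None keeps the orientation; max_speed is the mean speed in m/s.
- manip.set_joints(angles): joint-space move.
- manip.set_gripper(opening, strength=None): finger opening in m; strength is the grip in N (None keeps the last); returns when the fingers have stopped.
- manip.sleep(seconds).
- manip.inverse_kinematics(position, orientation): joint angles nearest the present ones, or None.
- manip.get_state(): the state.
- manip.camera(name): name is "scene" or "top" or "wrist"; returns the picture (480x640x3 uint8, blue, green, red); there is no depth.
- manip.camera_model(name): a dict with "intrinsics" (3x3 intrinsics, pixels), "view" (4x4, takes a point from world to camera coordinates); the wrist camera has in their place "tool_from_camera" (4x4, takes a point from camera to tool coordinates, whose origin is the TCP and whose axes are the tool frame's). Camera axes: x right, y up, looking along -z (the intrinsics and any distortion apply to the point x, -y, -z); pixel columns grow to the right and rows downward; lengths in m; the calibration is good to about 2 mm. The wrist camera is an equidistant fisheye: a pixel r from the principal point sees the ray r / f radians off the axis. A picture is of the moment at which its call begins: read the wrist's pose just before it. camera_model takes no time and is no camera call.
A pose or a line that the arm cannot do raises manip.IKError and nothing moves.
- manip.job_done(): hands the job in, once; it reports no verdict.
Trained networks look in the newest picture that a camera, given by its name, has taken for a name from the list of things; names that differ only in an ending like _2 or _b are one class to them, and where a whole thing is asked for, a point or a joint stands for the part that bears it (a point fixed in the world has none). Each returns a list of dicts, best first, with "score" (0 to 1); they miss things now and then, are a little off and sometimes report something else, mostly with a low value. They report only what shows in the picture. A call takes as long as a camera call.
- manip.find_in(camera, target): "at" ([row, column] in pixels, amid what is visible of it).
- manip.trace(camera, target): "region" (480x640 bool, what is visible of it) and "at" ([row, column] in pixels, amid what is visible of it).
The state is a dict: "clock": time; "joint_positions": joint angles; "qvel": joint speeds; "effort": joint torques, N m; "ee_pos": TCP position; "ee_rot": TCP orientation; "contact_force": force on the tool from outside, world axes, zero at the start; "torque": the same for the moment, N m; "opening": finger opening in m.
Only numpy, scipy, OpenCV 4.12 (cv2) and the standard library are available. Lean on these libraries where they do the work, as an engineer would, in place of code of your own. Each camera call takes 0.05 s, during which the arm holds its last target.

### The job

Reach through the round port in the isolator's sloping front, lift the amber sample bottle off its leaning pedestal and draw it out through the port. Stand it upright in the middle of the round pan of the weighing stand, setting it down gently, and let go; the stand's pillar may be at any height, so feel for the pan. Do not force the gripper or the bottle against the isolator, and leave the other bench ware where it is.

Things in the scene. Friction and masses are not known exactly. Their poses are not given: they have to be found in the camera images.
- isolator: Fixed box 300 mm deep (x), 260 wide (y), 250 high at the back; white front, clear roof, back and sides. Origin on the table below the pedestal; z up, x away from its front, which faces the robot. The low front wall (own x = -155 mm) is 136 mm high; from its top edge the sloping white panel with the port, 200 mm long, rises at 35 degrees from level to the flat roof.
- isolator_cup (a point): Centre of the floor of the steel cup on the pedestal inside, 90 mm above the table, 127 mm behind the port's outer face, on the port axis. The cup leans 35 degrees from vertical along that axis; inner diameter 49 mm, depth 34 mm. Its own z points along the axis out through the port.
- isolator_port (a point): Centre of the round port, on the outer face of its black collar. Inner diameter 116 mm, collar outer diameter 140 mm; collar and panel together 12 mm thick. Own z is the port axis, pointing out of the isolator, up and towards the robot, 35 degrees from vertical; own y is level.
- bottle: Sample bottle 115 mm tall, about 0.3 kg. Origin at the centre of its underside, z out through the cap. Amber body diameter 45 mm to 68 mm up, neck 28 mm wide at 82 mm, blue cap diameter 34 mm from 89 to 115 mm: grip at 103 mm. It starts in the cup, z along the port axis within 3 mm, its top 12 mm behind the port's face; pull it straight along the axis, over 130 mm, until all is outside.
- stand: Fixed weighing stand, left or right of the isolator. Origin on the table under the centre of its 140 mm square grey base, z up. Centred above it, on a pillar, a level round steel pan of diameter 130 mm with an orange rim. The pan's top is 75 to 160 mm above the table, different each time and not measured. The pillar holds up to 60 N; the pan gives on a spring, 1 N per mm, 9 mm of travel.
- stirrer: Bystander: blue magnetic stirrer, 150 mm square, 66 mm high, white square top, fixed on the other side of the isolator from the stand. Origin under its centre. Not the place for the bottle.
- media_bottle: Bystander, loose: clear media bottle with blue cap, diameter 86 mm, 180 mm high, origin under its centre.
- wash_bottle: Bystander, loose: white wash bottle, diameter 70 mm, 210 mm high with spout, origin under its centre.
- flask: Bystander, loose: conical glass flask, base diameter 84 mm, 120 mm high, origin under its centre.
- wrench: Bystander, loose: steel wrench 160 mm long lying on the table.

How it is judged:
By the outcome, as a careful person would: the job done as asked, in the order asked, and still so for the second after the job is handed in, with the robot touching nothing.
It also fails if it takes over 48 s, if anything falls off the work surface, if the arm or the gripper's body presses on something with over 40 N, if the wrist force passes 120 N, or if a joint passes its speed limit or range.

## Working session

There is one attempt and no reset: what is moved stays moved. The work goes in short steps, each a Python script; the robot and the scene stay as the last script left them, time stands still between calls to the robot, and variables do not carry over. Pictures are saved under pics/ and viewed, and the job is handed in when it is done.

```bash
ls; mkdir -p pics
python3 - <<'E'
from cell import manip
import cv2,numpy as np
s=manip.get_state();print({k:np.round(v,3) for k,v in s.items()})
for n in("scene","top","wrist"):
    cv2.imwrite(f"pics/{n}0.png",manip.camera(n))
    m=manip.camera_model(n)
    for k,v in m.items(): print(n,k,np.round(v,4).tolist() if not isinstance(v,str) else v)
    for t in("isolator","isolator_port","bottle","stand","stirrer","isolator_cup","media_bottle","wash_bottle","flask","wrench"):
        r=manip.find_in(n,t)
        print(n,t,[(np.round(x["at"],1).tolist(),round(x["score"],2)) for x in r[:2]])
print(manip.get_state()["clock"])
E
```

```text
pics
{'clock': np.float64(0.0), 'joint_positions': array([-1.307,  0.468, -0.012,  1.604,  0.006,  1.071, -0.056]), 'qvel': array([-0.001,  0.001,  0.002, -0.   ,  0.001,  0.   ,  0.   ]), 'effort': array([ 0.0000e+00, -5.3239e+01,  2.1000e-02, -2.5130e+01,  1.1000e-02,
        8.0000e-03,  0.0000e+00]), 'ee_pos': array([0.196, 0.619, 0.195]), 'ee_rot': array([-1.559,  0.241, -0.241]), 'contact_force': array([0.26 , 0.358, 0.045]), 'torque': array([-0.009,  0.004,  0.035]), 'opening': np.float64(0.086)}
scene intrinsics [[441.8309, 0.0, 313.6351], [0.0, 441.8309, 234.9939], [0.0, 0.0, 1.0]]
scene view [[-0.5341, 0.8454, -0.0089, 0.2975], [-0.8013, -0.5028, 0.3241, 0.4038], [0.2696, 0.1802, 0.946, -1.682], [0.0, 0.0, 0.0, 1.0]]
scene isolator [([243.3, 287.9], 0.82)]
scene isolator_port [([244.1, 287.1], 0.56)]
scene bottle [([222.0, 297.5], 0.44), ([212.1, 199.6], 0.21)]
scene stand [([275.3, 408.1], 0.85)]
scene stirrer [([179.5, 239.8], 0.62)]
scene isolator_cup [([245.3, 286.9], 0.68)]
scene media_bottle [([338.1, 389.0], 0.6)]
scene wash_bottle [([213.2, 201.7], 0.69)]
scene flas
[... 597 characters left out ...]
ottle [([196.9, 455.6], 0.81), ([212.9, 352.7], 0.2)]
top flask [([268.2, 145.0], 0.98)]
top wrench [([279.0, 507.9], 0.58)]
wrist intrinsics [[371.6483, 0.0, 320.941], [0.0, 371.6483, 237.7668], [0.0, 0.0, 1.0]]
wrist tool_from_camera [[0.0001, -0.9444, -0.3287, -0.0849], [-0.0009, 0.3287, -0.9444, -0.1782], [1.0, 0.0004, -0.0008, -0.0001], [0.0, 0.0, 0.0, 1.0]]
wrist isolator [([453.5, 22.4], 0.57)]
wrist isolator_port [([451.8, 23.6], 0.6)]
wrist bottle [([454.5, 24.0], 0.65)]
wrist stand [([448.4, 162.9], 0.6)]
wrist stirrer [([446.6, 1.1], 0.4)]
wrist isolator_cup [([454.8, 25.6], 0.78)]
wrist media_bottle []
wrist wash_bottle []
wrist flask [([411.7, 331.3], 0.62)]
wrist wrench []
1.65
```

View pics/scene0.png

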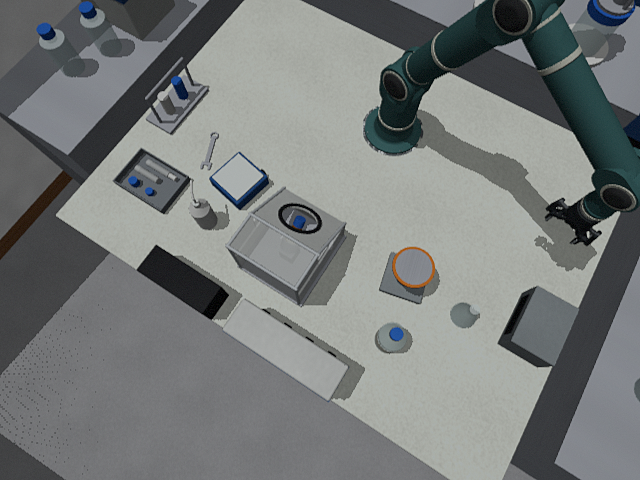

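View pics/top0.png

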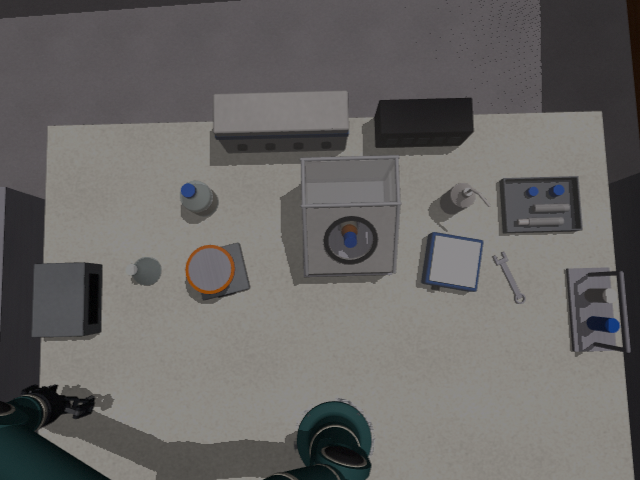

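View pics/wrist0.png

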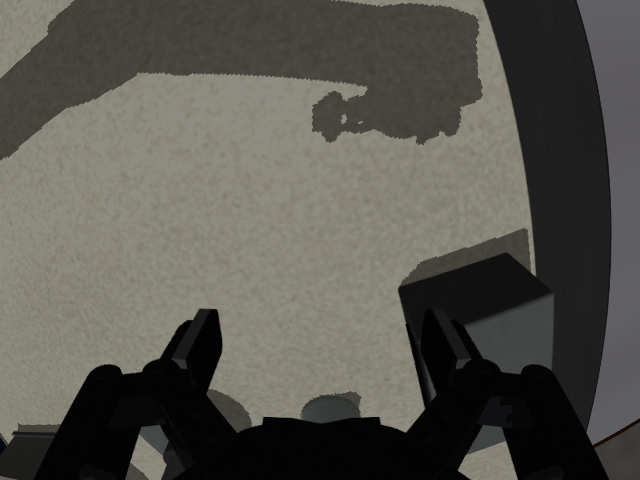

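```bash
cat > h.py <<'E'
import cv2,numpy as np
from scipy.optimize import least_squares
from scipy.spatial.transform import Rotation as R
from cell import manip
def proj(m,P):
    P=np.atleast_2d(P);V=np.array(m["view"]);K=np.array(m["intrinsics"])
    c=P@V[:3,:3].T+V[:3,3]; c=c*[1,-1,-1]; p=c@K.T; return p[:,:2]/p[:,2:]
def tri(uv):  # {name:(u,v)}
    A=[]
    f=lambda X:np.concatenate([(proj(manip.camera_model(n),X)[0]-np.array(p)) for n,p in uv.items()])
    r=least_squares(f,[0.5,0,0.1]);return r.x,f(r.x)
def circ(C,n,r,k=72):
    n=np.array(n)/np.linalg.norm(n);a=np.cross(n,[0,1,0.01]);a/=np.linalg.norm(a);b=np.cross(n,a)
    t=np.linspace(0,2*np.pi,k,endpoint=False)[:,None];return np.array(C)+r*(np.cos(t)*a+np.sin(t)*b)
E
python3 - <<'E'
from h import *
im={n:cv2.imread(f"pics/{n}0.png") for n in("scene","top")}
roi={"scene":((180,265),(255,345)),"top":((205,275),(315,388))}
out={};E={}
for n,i in im.items():
    (a,b),(c,d)=roi[n]
    g=i.max(2);mk=np.zeros_like(g);mk[a:b,c:d]=(g[a:b,c:d]<45)*255
    cs,h=cv2.findContours(mk,cv2.RETR_CCOMP,cv2.CHAIN_APPROX_NONE)
    k=max(range(len(cs)),key=lambda j:cv2.contourArea(cs[j]))
    e=cv2.fitEllipse(cs[k]);print(n,"collar",np.round(e[0],1),np.round(e[1],1),round(e[2]));out[n]=e[0]
    hsv=cv2.cvtColor(i,cv2.COLOR_BGR2HSV);o=cv2.inRange(hsv,(5,150,120),(20,255,255))
    o[:, :170]=0; 
    r={"scene":(230,300,380,450),"top":(235,305,175,250)}[n]
    mm=np.zeros_like(o);mm[r[0]:r[1],r[2]:r[3]]=o[r[0]:r[1],r[2]:r[3]]
    cs,_=cv2.findContours(mm,cv2.RETR_EXTERNAL,cv2.CHAIN_APPROX_NONE)
    c=max(cs,key=cv2.contourArea);e=cv2.fitEllipse(c);print(n,"pan",np.round(e[0],1),np.round(e[1],1));E[n]=e[0]
print("port",tri(out));print("pan",tri(E))
# bottle cap points
for n,i in im.items():
    (a,b),(c,d)=roi[n]
    hsv=cv2.cvtColor(i,cv2.COLOR_BGR2HSV);o=cv2.inRange(hsv,(100,150,80),(130,255,255))[a:b,c:d]
    print(n,"cap",np.argwhere(o).mean(0)+[a,c],(o>0).sum())
E
```

```text
scene collar [299.6 218.3] [26.4 44. ] 110
scene pan [413.2 267. ] [39.1 42.5]
top collar [350.1 239.7] [46.1 52.1] 81
top pan [209.6 269. ] [47.1 48.6]
port (array([ 0.55265997, -0.05255215,  0.19770284]), array([-0.23095196, -0.03944811, -0.17561441,  0.08501576]))
pan (array([0.49000473, 0.31687948, 0.15656926]), array([-0.20443127, -0.00775468, -0.15769466,  0.07887581]))
scene cap [214.66666667 291.78294574] 129
top cap [239.65       350.21666667] 120
```

Run:
```python
from h import *
i=cv2.imread("pics/top0.png")[140:300,170:420];cv2.imwrite("pics/topc.png",cv2.resize(i,None,fx=3,fy=3,interpolation=cv2.INTER_CUBIC))
s=np.sin(np.radians(35));c=np.cos(np.radians(35))
xu=-.155+.2*c; zu=.136+.2*s
L=np.array([[-.155,.13,.136],[-.155,-.13,.136],[xu,.13,zu],[xu,-.13,zu],[.145,.13,.25],[.145,-.13,.25]])
uv=np.array([[304,275],[397,272.5],[302.5,206],[399.5,205.5],[301.5,158],[399.5,157]])
m=manip.camera_model("top")
def W(p): 
    r=R.from_euler("z",p[2]).as_matrix(); return L@r.T+[p[0],p[1],0]
f=lambda p:(proj(m,W(p))-uv).ravel()
r=least_squares(f,[.62,-.05,0],loss="soft_l1");print(r.x,np.round(r.fun.reshape(-1,2),1).tolist(),xu,zu)
p=r.x;print("port",R.from_euler("z",p[2]).apply([-.0728,0,.194])+[p[0],p[1],0])
```

```text
[ 0.62072257 -0.05641931 -0.01289659] [[-2.3, 0.3], [2.0, 1.3], [-3.6, 1.2], [5.1, 0.1], [-3.1, -4.7], [3.2, -5.3]] 0.008830408857798372 0.2507152872702092
port [ 0.54792862 -0.05548047  0.194     ]
```

View pics/topc.png

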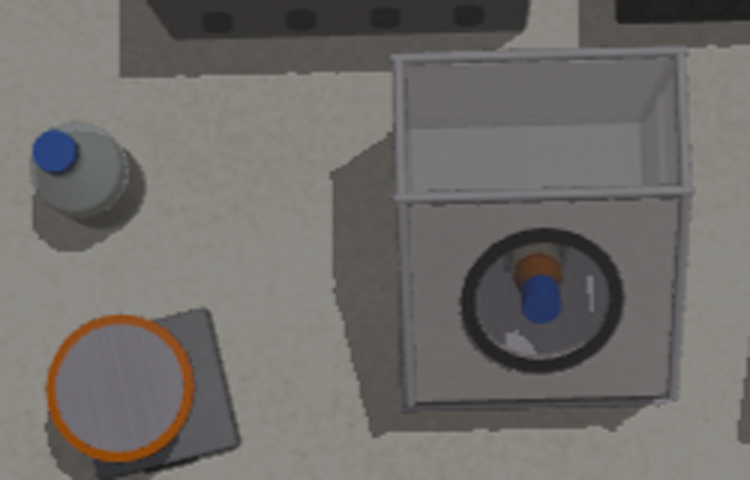

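```bash
cat >> h.py <<'E'
def frame(psi,sgn=1,inplane=False):
    s,c=np.sin(np.radians(35)),np.cos(np.radians(35))
    ax=np.array([-s*np.cos(psi),-s*np.sin(psi),c]); lev=np.array([-np.sin(psi),np.cos(psi),0])
    y=-ax; z=sgn*(np.cross(lev,y) if inplane else lev); x=np.cross(y,z)
    return ax,R.from_matrix(np.c_[x,y,z]).as_rotvec()
def down(yaw):
    y=np.array([0,0,-1.]);z=np.array([np.cos(yaw),np.sin(yaw),0]);return R.from_matrix(np.c_[np.cross(y,z),y,z]).as_rotvec()
E
python3 - <<'E'
from h import *
P=np.array([.551,-.054,.196])
for ip in(0,1):
  for s in(1,-1):
    ax,o=frame(0,s,ip)
    print(ip,s,[None if q is None else np.round(q,2).tolist() for q in (manip.inverse_kinematics(P+ax*d,o) for d in(.2,.09,-.043))])
for a in np.arange(-3,3.2,.5):
    q=manip.inverse_kinematics([.49,.317,.25],down(a));print(a,None if q is None else np.round(q,2))
E
```

```text
0 1 [None, [-0.71, -0.3, 0.66, 2.37, 0.46, 0.43, 1.2], [0.74, 0.26, -0.75, 2.27, 1.16, 0.15, 0.52]]
0 -1 [None, [-0.38, -0.22, 0.4, 2.36, 0.18, 0.38, -1.69], [0.87, 0.3, -0.89, 2.27, 1.27, 0.2, -2.7]]
1 1 [None, [0.91, -0.17, -0.73, 2.3, -0.53, 0.41, -2.57], [0.87, 0.3, -0.89, 2.27, 1.27, 0.2, 2.01]]
1 -1 [None, [-0.61, -0.27, 0.59, 2.37, 0.37, 0.41, -0.29], [0.75, 0.26, -0.76, 2.27, 1.16, 0.15, -1.05]]
-3.0 [-0.46  0.32 -0.22  1.7   0.08  1.13  2.59]
-2.5 [-1.55  0.63  1.36  1.76 -0.64  1.29 -2.54]
-2.0 [-1.55  0.63  1.36  1.76 -0.64  1.29 -2.04]
-1.5 [-1.14  0.34  0.65  1.74 -0.22  1.14 -1.92]
-1.0 [-1.07  0.32  0.56  1.74 -0.19  1.13 -1.46]
-0.5 [-1.    0.31  0.47  1.74 -0.15  1.13 -0.99]
0.0 [-0.94  0.31  0.38  1.73 -0.13  1.13 -0.52]
0.5 [-0.86  0.3   0.28  1.73 -0.09  1.12 -0.05]
1.0 [-0.78  0.3   0.18  1.72 -0.06  1.12  0.42]
1.5 [-0.7   0.3   0.08  1.72 -0.03  1.12  0.89]
2.0 [-0.64  0.3   0.02  1.71 -0.01  1.12  1.37]
2.5 [-0.57  0.31 -0.07  1.71  0.03  1.13  1.85]
3.0 [-0.5   0.31 -0.16  1.7   0.06  1.13  2.32]
```

```bash
python3 - <<'E'
from h import *
rng=np.random.default_rng(0);Q=[];P=[];O=[]
t0=manip.get_state()["clock"]
while len(Q)<150:
    p=[rng.uniform(.25,.7),rng.uniform(-.5,.6),rng.uniform(.1,.5)]
    d=(R.from_rotvec(rng.normal(size=3)*.35)*R.from_rotvec(down(rng.uniform(-3,3)))).as_rotvec()
    q=manip.inverse_kinematics(p,d)
    if q is not None: Q.append(q);P.append(p);O.append(d)
print(manip.get_state()["clock"]-t0)
Q,P,O=map(np.array,(Q,P,O));np.savez("ik.npz",Q=Q,P=P,O=O)
from fk import *
E
cat > fk.py <<'E'
import numpy as np
from scipy.spatial.transform import Rotation as R
AX0=np.array([[0,0,-1],[0,1,0],[0,0,-1],[0,1,0],[0,0,-1],[0,1,0],[0,0,-1.]])
def fk(q,pr):
    # pr: points (7,3) , axes perturbed(7,3), tool pos 3, rotvec 3
    pts=pr[:21].reshape(7,3);ax=pr[21:42].reshape(7,3)
    p=np.tile(pr[42:45],(len(q),1));r=R.from_rotvec(np.tile(pr[45:48],(len(q),1)))
    for j in range(6,-1,-1):
        a=ax[j]/np.linalg.norm(ax[j]);rj=R.from_rotvec(q[:,j:j+1]*a)
        p=rj.apply(p-pts[j])+pts[j];r=rj*r
    return p,r
E
cat > fit.py <<'E'
from fk import *
from scipy.optimize import least_squares
d=np.load("ik.npz");Q,P,O=d["Q"],d["P"],d["O"];Ro=R.from_rotvec(O)
def res(pr):
    p,r=fk(Q,pr);return np.r_[(p-P).ravel(),.3*(r.inv()*Ro).as_rotvec().ravel()]
best=None
import itertools
for sg in itertools.product([1,-1],repeat=3):
  for ty in(0,np.pi/2,np.pi,-np.pi/2):
    ax=AX0.copy();ax[2]*=sg[0];ax[4]*=sg[1];ax[6]*=sg[2]
    z=np.array([.15,.3,.4,.65,.8,1.,1.1]);pts=np.c_[0*z,0*z,z]
    y=np.array([0,0,1.]);zz=np.array([np.cos(ty),np.sin(ty),0]);M=np.c_[np.cross(y,zz),y,zz]
    p0=np.r_[pts.ravel(),ax.ravel(),[0,0,1.3],R.from_matrix(M).as_rotvec()]
    e=np.abs(res(p0)).mean()
    if best is None or e<best[0]: best=(e,p0,sg,ty)
print(best[0],best[2:])
r=least_squares(res,best[1],max_nfev=300);print(np.abs(r.fun).max())
print(np.round(r.x[:21].reshape(7,3),4));print(np.round(r.x[21:42].reshape(7,3),3));np.save("pr.npy",r.x)
E
python3 fit.py
```

```text
0.0
0.04881145605889534 ((1, 1, 1), 3.141592653589793)
6.300734239905736e-11
[[ 0.      0.      0.4561]
 [-0.     -0.0951  0.306 ]
 [-0.     -0.0289  0.4209]
 [ 0.     -0.1392  0.8266]
 [ 0.     -0.0331  0.446 ]
 [ 0.     -0.2058  1.2991]
 [ 0.     -0.0335  1.4266]]
[[ 0.     0.    -0.964]
 [-0.     1.191  0.   ]
 [-0.     0.    -1.373]
 [-0.     0.56   0.   ]
 [-0.     0.    -0.969]
 [ 0.     1.125  0.   ]
 [-0.     0.    -1.098]]Traceback (most recent call last):
  File "<stdin>", line 11, in <module>
ModuleNotFoundError: No module named 'fk'
```

```bash
cat > plan.py <<'E'
from h import *
from fk import fk
pr=np.load("pr.npy")
LO=np.array([-2.53,-.31,-1.57,.28,-1.29,.15,-2.92]);HI=np.array([2.53,2.02,1.55,2.44,4.43,1.84,2.92])
def ik(p,o,seed,w=1e-3,m=.03):
    Ro=R.from_rotvec(o)
    def f(q):
        a,b=fk(q[None],pr);return np.r_[(a[0]-p)*10,(b[0].inv()*Ro).as_rotvec()*3,w*(q-seed)]
    r=least_squares(f,np.clip(seed,LO+m+1e-4,HI-m-1e-4),bounds=(LO+m,HI-m))
    e=np.abs(r.fun[:6]).max();return r.x,e
def axframe(psi,th):
    ax,o=frame(psi);M=R.from_rotvec(o).as_matrix()
    return ax,(R.from_rotvec(ax*th)*R.from_rotvec(o)).as_rotvec()
E
cat > s.py <<'E'
from plan import *
P=np.array([.551,-.054,.196]);psi=-.01
rng=np.random.default_rng(1);res=[]
for th in np.radians(np.arange(0,360,30)):
    ax,o=axframe(psi,th)
    best=(0,)
    for s in range(10):
        sd=rng.uniform(LO,HI);sd[0]=rng.uniform(-1.2,1.2);sd[2]=rng.uniform(-1.2,1.2);sd[1]=.1;sd[3]=2.2;sd[5]=.4
        q,e=ik(P-.043*ax,o,sd)
        if e>2e-3: continue
        q0=q
        d=-.043;path=[q]
        while d<.2:
            d+=.012;q,e=ik(P+ax*d,o,path[-1],1e-2)
            q,e=ik(P+ax*d,o,q,1e-4)
            if e>2e-3 or np.abs(q-path[-1]).max()>.35: break
            path.append(q)
        if d>best[0]: best=(d,path[0],path[-1])
    print(round(np.degrees(th)),[np.round(x,2).tolist() for x in best],flush=True)
E
python3 s.py
```

```text
0 [0.04, [0.8, 0.27, -0.82, 2.27, 1.23, 0.18, 0.45], [1.49, 0.25, -1.5, 2.28, 0.79, 0.3, 0.93]]
30 [0.04, [0.99, 0.36, -1.05, 2.26, 1.37, 0.28, 0.88], [1.5, 0.29, -1.54, 2.28, 0.91, 0.34, 1.35]]
60 [0.04, [0.88, 0.3, -0.91, 2.27, 1.3, 0.22, 1.45], [1.5, 0.28, -1.53, 2.28, 0.88, 0.33, 1.89]]
90 [0.04, [0.8, 0.27, -0.82, 2.27, 1.23, 0.18, 2.02], [1.49, 0.25, -1.5, 2.28, 0.79, 0.3, 2.5]]
120 [0.03, [0.8, 0.27, -0.82, 2.27, 1.23, 0.18, 2.54], [1.38, 0.28, -1.42, 2.28, 0.93, 0.31, 2.89]]
150 [0]
180 [0.04, [0.8, 0.27, -0.82, 2.27, 1.23, 0.18, -2.69], [1.49, 0.25, -1.5, 2.28, 0.79, 0.3, -2.22]]
210 [0.04, [0.8, 0.27, -0.82, 2.27, 1.23, 0.18, -2.17], [1.49, 0.25, -1.5, 2.28, 0.79, 0.3, -1.69]]
240 [0.04, [0.8, 0.27, -0.82, 2.27, 1.23, 0.18, -1.65], [1.49, 0.25, -1.5, 2.28, 0.79, 0.3, -1.17]]
270 [0.04, [0.8, 0.27, -0.82, 2.27, 1.24, 0.18, -1.12], [1.49, 0.25, -1.5, 2.28, 0.79, 0.3, -0.65]]
300 [0.04, [0.8, 0.27, -0.82, 2.27, 1.23, 0.18, -0.6], [1.49, 0.25, -1.5, 2.28, 0.79, 0.3, -0.12]]
330 [0.04, [0.8, 0.28, -0.82, 2.27, 1.24, 0.18, -0.08], [1.49, 0.25, -1.51, 2.28, 0.8, 0.31, 0.4]]
```

```bash
cat > s2.py <<'E'
from plan import *
P=np.array([.551,-.054,.196]);psi=-.01
ax,_=axframe(psi,0)
rng=np.random.default_rng(2)
LO6=LO.copy()+.01;HI6=HI-.01
def ik5(p,j1,seed):
    lo,hi=LO6[1:6],HI6[1:6]
    def f(x):
        q=np.r_[j1,x,0];a,b=fk(q[None],pr);y=b.apply([0,1,0])[0];return np.r_[(a[0]-p)*10,np.cross(y,-ax)*3,0 if y@-ax>0 else 5]
    r=least_squares(f,np.clip(seed,lo+1e-3,hi-1e-3),bounds=(lo,hi));return np.r_[j1,r.x,0],np.abs(r.fun).max()
for d in(-.043,0,.05,.07,.09,.1):
    print("d",d)
    for j1 in np.arange(-2.4,2.5,.3):
        S=[]
        for k in range(8):
            q,e=ik5(P+ax*d,j1,rng.uniform(LO6[1:6],HI6[1:6]))
            if e<2e-3 and not any(np.abs(q-s).max()<.05 for s in S): S.append(q)
        for s in S: print("  ",np.round(s[:6],2).tolist(),flush=True)
E
timeout 550 python3 s2.py
```

```text
d -0.043
   [0.9, 0.31, -0.94, 2.27, 1.31, 0.23]
   [1.2, 0.62, -1.4, 2.26, 1.54, 0.58]
d 0
   [-1.5, -0.22, 1.52, 2.38, 0.86, 0.22]
   [-1.2, 0.03, 1.33, 2.38, -0.56, 0.17]
   [-0.9, 0.02, 1.0, 2.37, -0.45, 0.16]
   [0.9, 0.14, -0.88, 2.29, 0.49, 0.17]
   [1.2, 0.25, -1.23, 2.28, 0.95, 0.26]
d 0.05
   [-0.9, -0.21, 0.89, 2.38, 0.51, 0.31]
   [-0.6, -0.14, 0.62, 2.37, 0.23, 0.28]
   [-0.3, -0.1, 0.34, 2.36, 0.04, 0.27]
   [-0.0, -0.08, 0.05, 2.34, -0.08, 0.27]
   [0.3, -0.06, -0.23, 2.33, -0.17, 0.27]
   [0.6, -0.05, -0.52, 2.31, -0.24, 0.27]
   [0.9, -0.04, -0.8, 2.3, -0.29, 0.27]
   [1.2, -0.04, -1.07, 2.29, -0.36, 0.28]
   [1.5, -0.06, -1.34, 2.28, -0.49, 0.3]
d 0.07
   [-0.9, -0.29, 0.84, 2.38, 0.62, 0.4]
   [-0.6, -0.2, 0.6, 2.37, 0.32, 0.34]
   [-0.3, -0.16, 0.33, 2.36, 0.1, 0.32]
   [-0.0, -0.13, 0.05, 2.34, -0.06, 0.32]
   [0.3, -0.11, -0.22, 2.33, -0.19, 0.32]
   [0.6, -0.11, -0.5, 2.31, -0.31, 0.33]
   [0.9, -0.11, -0.76, 2.3, -0.42, 0.34]
   [1.2, -0.14, -1.02, 2.29, -0.58, 0.37]
   [1.5, -0.22, -1.23, 2.28, -0.83, 0.44]
d 0.09
   [-0.6, -0.27, 0.57, 2.37, 0.38, 0.41]
   [-0.3, -0.21, 0.32, 2.35, 0.14, 0.38]
   [-0.0, -0.18, 0.05, 2.34, -0.05, 0.37]
   [0.3, -0.16, -0.21, 2.32, -0.2, 0.37]
   [0.6, -0.16, -0.47, 2.31, -0.35, 0.38]
   [0.9, -0.18, -0.73, 2.3, -0.5, 0.41]
   [1.2, -0.22, -0.96, 2.29, -0.69, 0.45]
d 0.1
   [-0.6, -0.3, 0.56, 2.36, 0.4, 0.44]
   [-0.3, -0.24, 0.31, 2.35, 0.16, 0.41]
   [-0.0, -0.2, 0.05, 2.34, -0.04, 0.4]
   [0.3, -0.19, -0.21, 2.32, -0.21, 0.4]
   [0.6, -0.19, -0.46, 2.31, -0.37, 0.41]
   [0.9, -0.21, -0.71, 2.3, -0.53, 0.44]
   [1.2, -0.26, -0.94, 2.29, -0.73, 0.5]
```

```bash
cat >> plan.py <<'E'
def tool(psi,al,sgn,ax=None):
    """tool rot with jaw level, tool axis (35deg-al) from vertical"""
    t=np.radians(35)-al;a=np.array([-np.sin(t)*np.cos(psi),-np.sin(t)*np.sin(psi),np.cos(t)])
    lev=sgn*np.array([-np.sin(psi),np.cos(psi),0]);y=-a
    return R.from_matrix(np.c_[np.cross(y,lev),y,lev])
def axis(psi):
    s,c=np.sin(np.radians(35)),np.cos(np.radians(35));return np.array([-s*np.cos(psi),-s*np.sin(psi),c])
E
cat > s3.py <<'E'
from plan import *
P=np.array([.551,-.054,.196]);psi=-.01;ax=axis(psi)
for al in np.radians([8,10,12,15]):
  for sg in(1,-1):
    r=tool(psi,al,sg);o=r.as_rotvec();y=r.apply([0,1,0])
    for j1 in(-.5,-.1,.3,.7):
      seed=np.array([j1,-.1,-j1,2.3,0,.5,1.5 if sg>0 else -1.5]);path=[];ok=True
      for d in np.arange(.115,-.03,-.01):
        q,e=ik(P+ax*d+.019*y,o,seed,3e-3,.02)
        q,e=ik(P+ax*d+.019*y,o,q,1e-5,.02)
        if e>3e-3: ok=False;break
        path.append(q);seed=q
      print(round(np.degrees(al)),sg,j1,ok,round(d,3),len(path) and [np.round(path[0],2).tolist(),np.round(path[-1],2).tolist(),round(np.abs(np.diff(path,axis=0)).max(),2) if len(path)>1 else 0],flush=True)
E
python3 s3.py
```

```text
8 1 -0.5 True -0.025 [[-0.45, -0.19, 0.45, 2.26, 0.14, 0.59, 1.47], [-0.34, 0.19, 0.43, 2.23, -0.37, 0.28, 1.96], np.float64(0.05)]
8 1 -0.1 True -0.025 [[-0.09, -0.15, 0.13, 2.24, 0.01, 0.58, 1.6], [-0.06, 0.19, 0.12, 2.22, -0.15, 0.27, 1.75], np.float64(0.02)]
8 1 0.3 True -0.025 [[0.29, -0.12, -0.22, 2.22, -0.1, 0.57, 1.71], [0.22, 0.2, -0.19, 2.2, 0.08, 0.28, 1.53], np.float64(0.02)]
8 1 0.7 True -0.025 [[0.68, -0.12, -0.56, 2.2, -0.2, 0.58, 1.81], [0.46, 0.23, -0.46, 2.18, 0.31, 0.29, 1.32], np.float64(0.04)]
8 -1 -0.5 True -0.025 [[-0.42, -0.18, 0.43, 2.26, 0.13, 0.58, -1.66], [-0.32, 0.19, 0.41, 2.23, -0.35, 0.28, -1.2], np.float64(0.05)]
8 -1 -0.1 True -0.025 [[-0.07, -0.15, 0.12, 2.24, 0.0, 0.57, -1.54], [-0.05, 0.19, 0.1, 2.21, -0.14, 0.27, -1.41], np.float64(0.02)]
8 -1 0.3 True -0.025 [[0.31, -0.12, -0.23, 2.22, -0.11, 0.57, -1.43], [0.23, 0.2, -0.2, 2.2, 0.09, 0.28, -1.62], np.float64(0.02)]
8 -1 0.7 True -0.025 [[0.7, -0.12, -0.58, 2.2, -0.2, 0.58, -1.33], [0.47, 0.23, -0.47, 2.18, 0.32, 0.29, -1.83], np.float64(0.04)]
10 1 -0.5 True -0.025 [[-0.46, -0.17, 0.47, 2.23, 0
[... 2427 characters left out ...]
46, 1.51], np.float64(0.02)]
15 1 0.7 True -0.025 [[0.72, -0.05, -0.63, 2.11, -0.09, 0.73, 1.7], [0.53, 0.28, -0.55, 2.09, 0.31, 0.48, 1.33], np.float64(0.03)]
15 -1 -0.5 True -0.025 [[-0.47, -0.12, 0.48, 2.17, 0.08, 0.73, -1.61], [-0.37, 0.23, 0.47, 2.14, -0.28, 0.46, -1.28], np.float64(0.03)]
15 -1 -0.1 True -0.025 [[-0.08, -0.09, 0.12, 2.15, -0.0, 0.73, -1.54], [-0.06, 0.22, 0.12, 2.12, -0.09, 0.45, -1.46], np.float64(0.02)]
15 -1 0.3 True -0.025 [[0.32, -0.07, -0.26, 2.13, -0.05, 0.73, -1.48], [0.25, 0.24, -0.23, 2.1, 0.11, 0.46, -1.63], np.float64(0.02)]
15 -1 0.7 True -0.025 [[0.73, -0.05, -0.64, 2.11, -0.09, 0.73, -1.44], [0.53, 0.28, -0.56, 2.09, 0.31, 0.48, -1.81], np.float64(0.03)]
```

```bash
cat > a1.py <<'E'
from plan import *
import json
P=np.array([.551,-.054,.196]);psi=-.01;ax=axis(psi);al=np.radians(10)
r=tool(psi,al,1);y=r.apply([0,1,0])
seed=np.array([-.1,-.13,.1,2.22,0,.62,1.6])
q,e=ik(P+ax*.125+.019*y,r.as_rotvec(),seed,1e-5,.02);print(np.round(q,3),e)
w=q.copy();w[0]=-1.2;w[2]=0;w[6]=.3
print("way",fk(w[None],pr)[0])
t=manip.get_state()["clock"]
manip.set_joints(w.tolist());print(manip.get_state()["clock"]-t)
manip.set_joints(q.tolist());print(manip.get_state()["clock"]-t)
manip.set_gripper(.056,30)
s=manip.get_state();print(s["clock"]-t,s["ee_pos"],s["opening"])
im=manip.camera("wrist");cv2.imwrite("pics/w1.png",im)
np.savez("w1.npz",p=s["ee_pos"],o=s["ee_rot"])
for tgt in("bottle","isolator_port","isolator_cup"):
    print(tgt,[(x["at"],x["score"]) for x in manip.find_in("wrist",tgt)])
E
python3 a1.py
```

```text
[-6.300e-02 -1.510e-01  1.050e-01  2.213e+00  2.000e-03  6.430e-01
  1.604e+00] 8.76382300063483e-11
way [[0.20771282 0.44082451 0.28164904]]
0.8667000000000002
2.8249999999999997
3.2333000000000003 [ 0.48735724 -0.05315311  0.28121075] 0.05623606365871124
bottle [([228.7, 320.7], 0.86)]
isolator_port [([203.3, 328.6], 0.63)]
isolator_cup [([203.7, 318.6], 0.65)]
```

View pics/w1.png

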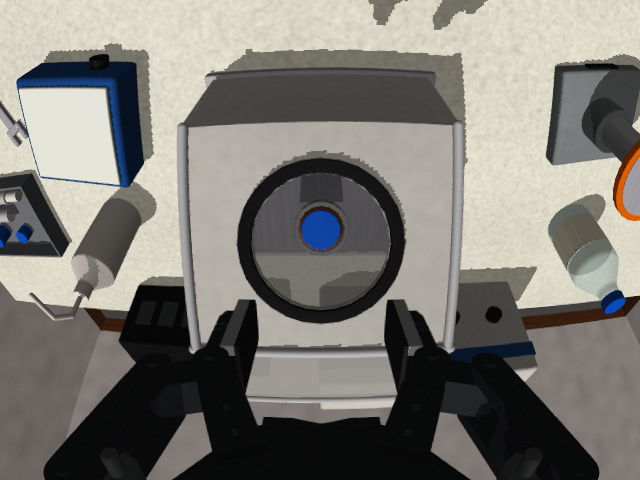

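```bash
cat >> h.py <<'E'
def wproj(pose,Pw):
    m=manip.camera_model("wrist");K=np.array(m["intrinsics"]);T=np.array(m["tool_from_camera"])
    Pt=R.from_rotvec(pose[1]).inv().apply(np.atleast_2d(Pw)-pose[0])
    c=(Pt-T[:3,3])@T[:3,:3]; c=c*[1,-1,-1]
    rr=np.hypot(c[:,0],c[:,1]);th=np.arctan2(rr,c[:,2])
    return np.c_[K[0,0]*th*c[:,0]/rr+K[0,2],K[1,1]*th*c[:,1]/rr+K[1,2]]
def wray(pose,uv):
    m=manip.camera_model("wrist");K=np.array(m["intrinsics"]);T=np.array(m["tool_from_camera"])
    d=np.atleast_2d((np.atleast_2d(uv)-[K[0,2],K[1,2]])/[K[0,0],K[1,1]]);th=np.hypot(*d.T)[:,None]
    v=np.c_[np.sin(th)*d/th,np.cos(th)]*[1,-1,-1]
    r=R.from_rotvec(pose[1]);return pose[0]+r.apply(T[:3,3]),r.apply(v@T[:3,:3].T)
def circ_fit(pts_list,projs,radii,n,C0):
    from scipy.spatial import cKDTree
    def f(C):
        o=[]
        for pts,pj,rad in zip(pts_list,projs,radii):
            d,_=cKDTree(pj(circ(C,n,rad,400))).query(pts);o.append(d)
        return np.concatenate(o)
    return least_squares(f,C0,loss="soft_l1")
E
cat > m1.py <<'E'
from plan import *
import sys
z=np.load("w1.npz");pose=(z["p"],z["o"]);im=cv2.imread("pics/w1.png")
psi=-.01;ax=axis(psi)
g=im.max(2);mk=np.zeros_like(g);mk[145:330,225:415]=(g[145:330,225:415]<60)*255
mk[300:,225:262]=0;mk[300:,382:]=0
cs,h=cv2.findContours(mk,cv2.RETR_CCOMP,cv2.CHAIN_APPROX_NONE)
o=sorted(range(len(cs)),key=lambda k:-cv2.contourArea(cs[k]))[:2]
pts=[cs[k][:,0].astype(float) for k in o];print([cv2.fitEllipse(p.astype(np.float32)) for p in pts])
pj=lambda X:wproj(pose,X)
from scipy.spatial import cKDTree
for q,rad in((0,.070),(1,.058)):
    r=circ_fit([pts[q]],[pj],[rad],ax,[.55,-.053,.196]);print("circle",rad,r.x,np.abs(r.fun).mean())
r=circ_fit(pts,[pj,pj],[.07,.058],ax,[.55,-.053,.196]);print("both",r.x,np.abs(r.fun).mean());C=r.x
hsv=cv2.cvtColor(im,cv2.COLOR_BGR2HSV);o=cv2.inRange(hsv,(100,150,80),(130,255,255));b=np.zeros_like(o);b[190:260,290:350]=o[190:260,290:350]
cs,_=cv2.findContours(b,cv2.RETR_EXTERNAL,cv2.CHAIN_APPROX_NONE);cc=max(cs,key=cv2.contourArea)[:,0].astype(float)
r=circ_fit([cc],[pj],[.017],ax,C-.012*ax);print("captop",r.x,np.abs(r.fun).mean(),"rel along/off axis",(r.x-C)@ax,(r.x-C)-((r.x-C)@ax)*ax)
print("expected captop px",pj(C-.012*ax),"cap centre px",cv2.fitEllipse(cc.astype(np.float32))[0], "stem base px",pj(C-.127*ax))
# yaw
o0,v=wray(pose,[[187,125],[456,121.5],[190,300],[456,300]])
X=o0+v*(((C-o0)@ax)/(v@ax))[:,None];print(np.round(X,3))
for a,b in((0,1),(2,3)): d=X[b]-X[a];print("lev yaw",np.arctan2(-d[0],d[1]),np.linalg.norm(d))
vis=im.copy()
for rad,cen,col in((.07,C,(0,255,0)),(.058,C,(0,255,255)),(.017,C-.012*ax,(0,0,255))):
    for u in pj(circ(cen,ax,rad,120)): cv2.circle(vis,tuple(int(round(t)) for t in u),0,col,-1)
cv2.imwrite("pics/w1v.png",cv2.resize(vis[100:360,170:470],None,fx=2.2,fy=2.2))
E
python3 m1.py
```

```text
[((320.56793212890625, 240.17465209960938), (164.01483154296875, 166.07962036132812), 89.90187072753906), ((320.3716735839844, 245.06155395507812), (126.31195068359375, 142.16661071777344), 88.2420425415039)]
circle 0.07 [ 0.55305091 -0.0540402   0.18929815] 0.4561483687952372
circle 0.058 [ 0.55473514 -0.05430393  0.18772709] 5.217892612912671
both [ 0.55338345 -0.05407872  0.18894882] 3.1019777222166973
captop [ 0.55801993 -0.05440083  0.16716412] 0.2839568425721998 rel along/off axis -0.020506075117953645 [-0.00712474 -0.00020449 -0.00498711]
expected captop px [[320.50162891 240.8609766 ]] cap centre px (320.1907043457031, 229.37083435058594) stem base px [[320.54212285 224.29691193]]
[[ 0.469 -0.167  0.131]
 [ 0.469  0.062  0.129]
 [ 0.595 -0.172  0.219]
 [ 0.597  0.068  0.219]]
lev yaw 0.0012206807908811401 0.2288358465292718
lev yaw -0.010904641070633306 0.2393493595623324
```

View pics/w1v.png

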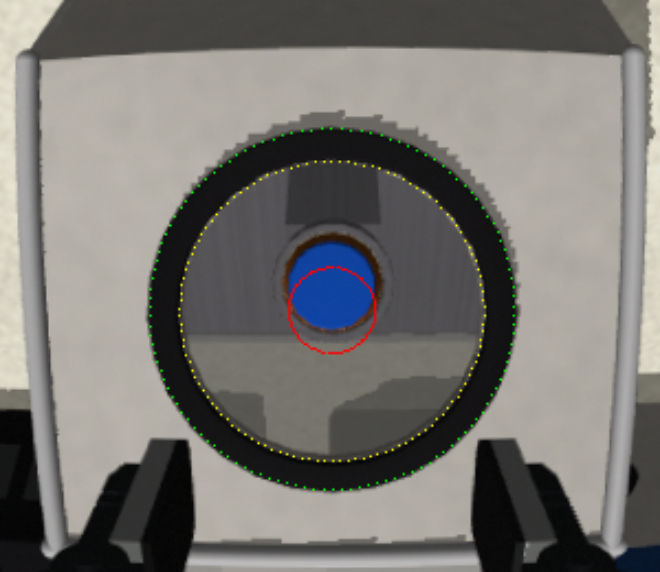

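Run:
```python
from plan import *
psi=-.01;ax=axis(psi)
C=np.array([.5532,-.0541,.1892]);C2=np.array([.5527,-.0526,.1977])
Cap=np.array([.558,-.0544,.1672])
for n in("scene","top"):
    m=manip.camera_model(n);im=cv2.imread(f"pics/{n}0.png")
    print(n,"C",proj(m,C),"C2",proj(m,C2),"cap A",proj(m,Cap),"cap exp",proj(m,C2-.012*ax))
    vis=cv2.resize(im,None,fx=6,fy=6,interpolation=cv2.INTER_CUBIC)
    for cen,rad,col in((C2,.07,(0,255,0)),(C2,.058,(0,255,255)),(C2-.012*ax,.017,(0,0,255)),(Cap,.017,(255,255,0)),(C,.07,(255,0,255))):
        for u in proj(m,circ(cen,ax,rad,150)): cv2.circle(vis,tuple(int(round(6*t+2.5)) for t in u),1,col,-1)
    c=proj(m,C)[0]*6;x,y=int(c[0]),int(c[1]);cv2.imwrite(f"pics/{n}v.png",vis[y-210:y+210,x-210:x+210])
a=cv2.imread("pics/scenev.png");b=cv2.imread("pics/topv.png");cv2.imwrite("pics/cmp.png",cv2.resize(np.hstack([a,b]),(800,400)))
```

```text
scene C [[298.94773156 219.09354093]] C2 [[299.33499933 218.21486064]] cap A [[298.31791492 222.77657466]] cap exp [[298.23101328 221.11612218]]
top C [[350.31556033 239.88601711]] C2 [[349.93903755 239.75182439]] cap A [[349.85449764 238.93451075]] cap exp [[349.64414065 237.49529336]]
```

View pics/cmp.png

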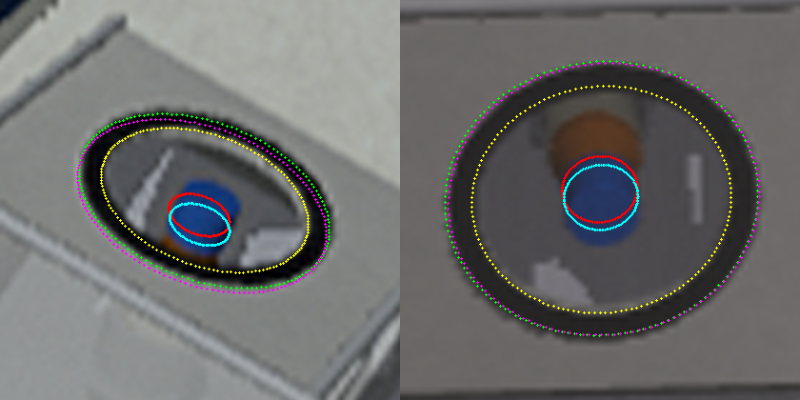

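```bash
cat > m2.py <<'E'
from plan import *
from scipy.spatial import cKDTree
psi=-.008;ax=axis(psi);lev=np.array([-np.sin(psi),np.cos(psi),0]);dn=np.cross(lev,ax) # check dir
z=np.load("w1.npz");pose=(z["p"],z["o"])
ms={n:manip.camera_model(n) for n in("scene","top")}
pj={"scene":lambda X:proj(ms["scene"],X),"top":lambda X:proj(ms["top"],X),"wrist":lambda X:wproj(pose,X)}
im={"scene":cv2.imread("pics/scene0.png"),"top":cv2.imread("pics/top0.png"),"wrist":cv2.imread("pics/w1.png")}
roi={"scene":(195,242,270,328),"top":(212,270,320,380),"wrist":(145,330,225,415)}
U=4
def big(i,r): # upsample roi for subpixel contours
    a,b,c,d=r;return cv2.resize(i[a:b,c:d],None,fx=U,fy=U,interpolation=cv2.INTER_CUBIC)
def tofull(p,r): return (p-(U-1)/2)/U+[r[2],r[0]]
col={};cap={}
for n in im:
    B=big(im[n],roi[n]);g=B.max(2);thr={"scene":95,"top":75,"wrist":70}[n]
    mk=((g<thr)*255).astype(np.uint8)
    if n=="wrist": mk[(300-145)*U:,:(262-225)*U]=0;mk[(300-145)*U:,(382-225)*U:]=0
    cs,_=cv2.findContours(mk,cv2.RETR_EXTERNAL,cv2.CHAIN_APPROX_NONE);c=max(cs,key=cv2.contourArea)
    c=cv2.convexHull(c)
    e=cv2.fitEllipse(c);t=cv2.ellipse2Poly((0,0),(1,1),0,0,360,5)
    th=np.linspace(0,2*np.pi,90);a=np.radians(e[2]);A=np.c_[np.cos(th)*e[1][0]/2,np.sin(th)*e[1][1]/2]
    A=A@np.array([[np.cos(a),np.sin(a)],[-np.sin(a),np.cos(a)]])+e[0];col[n]=tofull(A,roi[n])
    hsv=cv2.cvtColor(B,cv2.COLOR_BGR2HSV);o=cv2.inRange(hsv,(100,130,60),(130,255,255))
    cs,_=cv2.findContours(o,cv2.RETR_EXTERNAL,cv2.CHAIN_APPROX_NONE);c=max(cs,key=cv2.contourArea)
    cap[n]=tofull(c[:,0].astype(float),roi[n]);print(n,"collar",np.round(col[n].mean(0),1),np.round(np.ptp(col[n],axis=0),1),"cap",cap[n].mean(0).round(1),np.ptp(cap[n],axis=0).round(1))
def near(pts,curve): return cKDTree(curve).query(pts)[0]
def f(x):
    return np.concatenate([near(col[n],pj[n](circ(x[:3],ax,.07,400)))*({"wrist":.75}.get(n,1)) for n in im])
r=least_squares(f,[.553,-.054,.192]);C=r.x;print("port",C,[near(col[n],pj[n](circ(C,ax,.07,400))).mean().round(2) for n in im])
sh={n:(col[n]).mean(0)-pj[n](circ(C,ax,.07,400)).mean(0) for n in im};print("shift",{k:v.round(1).tolist() for k,v in sh.items()})
def sil(n,T,a):
    X=np.r_[circ(T,a,.017,200),circ(T-.026*a,a,.017,200)]
    h=cv2.convexHull(pj[n](X).astype(np.float32))[:,0]+sh[n]
    h=np.r_[h,h[:1]];return np.concatenate([np.linspace(h[i],h[i+1],6)[:-1] for i in range(len(h)-1)])
def ax2(x): a=ax+x[3]*lev+x[4]*dn;return a/np.linalg.norm(a)
def g(x):
    a=ax2(x);T=C+x[0]*ax+x[1]*lev+x[2]*dn
    o=[]
    for n in im:
        s=sil(n,T,a);o+= [near(cap[n][::3],s)[:].mean(keepdims=True)*0]
        # symmetric sample
        hull=cv2.convexHull(cap[n].astype(np.float32))[:,0];hull=np.r_[hull,hull[:1]];hp=np.concatenate([np.linspace(hull[i],hull[i+1],4)[:-1] for i in range(len(hull)-1)])
        hp=hp[np.linspace(0,len(hp)-1,60).astype(int)]
        o+=[near(hp,s)]
        ss=s[np.linspace(0,len(s)-1,60).astype(int)];o+=[near(ss,hp)*.7]
    return np.r_[np.concatenate(o),np.array(x[3:5])*20]
print("dn",dn)
r=least_squares(g,[-.014,0,.004,0,0.05],diff_step=1e-3,x_scale=[.01,.01,.01,.1,.1]);x=r.x
print("cap top along,lev,dn mm",np.round(x[:3]*1e3,1),"tilt lev,dn deg",np.degrees(x[3:]),"T",C+x[0]*ax+x[1]*lev+x[2]*dn,"cost",np.abs(r.fun).mean())
T=C+x[0]*ax+x[1]*lev+x[2]*dn;out=[]
for n in im:
    a,b,c,d=roi[n];k=400/max(b-a,d-c);v=cv2.resize(im[n][a:b,c:d],None,fx=k,fy=k,interpolation=cv2.INTER_CUBIC)
    for pts,cl in((sil(n,T,ax2(x)),(0,0,255)),(pj[n](circ(C,ax,.07,200)),(0,255,0)),(pj[n](circ(T,ax2(x),.017,80))+sh[n],(0,255,255))):
        for u in pts: cv2.circle(v,(int((u[0]-c+.5)*k),int((u[1]-a+.5)*k)),1,cl,-1)
    vv=np.zeros((400,400,3),np.uint8);vv[:v.shape[0],:v.shape[1]]=v[:400,:400];out.append(vv)
cv2.imwrite("pics/cmp2.png",cv2.resize(np.hstack(out),(800,267)))
np.savez("m2.npz",C=C,T=T,a=ax2(x))
E
python3 m2.py
```

```text
scene collar [299.5 218.4] [44.3 31.3] cap [299.1 221.5] [12.8 12.8]
top collar [350.2 240.2] [54.8 48.7] cap [350.  239.2] [11.8 15.2]
wrist collar [320.6 241. ] [167.5 165.6] cap [320.4 229.3] [39. 40.]
port [ 0.55028383 -0.05384549  0.19214342] [np.float64(0.48), np.float64(0.46), np.float64(0.45)]
shift {'scene': [0.2, 0.1], 'top': [-0.2, -0.4], 'wrist': [-0.2, -0.7]}
dn [ 0.81912583 -0.00655315  0.57357644]
cap top along,lev,dn mm [-8.2 -0.3 -9.8] tilt lev,dn deg [ 0.83962872 -4.8852652 ] T [ 0.54692414 -0.05409473  0.17978618] cost 0.4821584005580959
```

View pics/cmp2.png

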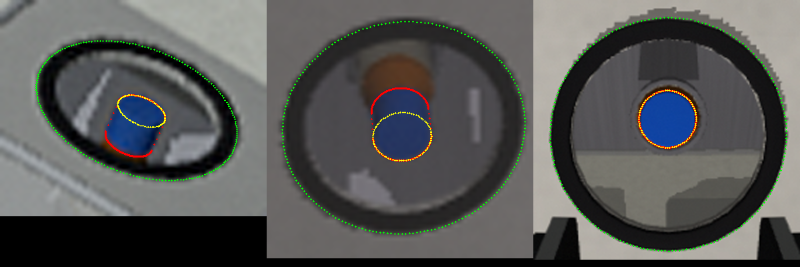

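```bash
cat > a2.py <<'E'
from plan import *
z=np.load("m2.npz");C,T,a=z["C"],z["T"],z["a"];psi=-.008;ax=axis(psi);al=np.radians(8)
r=tool(psi,al,1);y=r.apply([0,1,0]);o=r.as_rotvec()
G=T-.012*a+.021*y;print("target",G, "TCP depth behind port",(G-C)@ax)
def st(l):
    s=manip.get_state();print(l,round(float(s["clock"]),2),np.round(s["ee_pos"],4),"f",np.round(s["contact_force"],1),"op",round(float(s["opening"]),4));return s
manip.set_gripper(.052,60)
manip.servo_line((G+ax*.12).tolist(),o.tolist(),.15);st("pre")
manip.servo_line((G+ax*.05).tolist(),None,.1);st("mid")
s=manip.get_state();cv2.imwrite("pics/w2.png",manip.camera("wrist"));np.savez("w2.npz",p=s["ee_pos"],o=s["ee_rot"])
E
python3 a2.py
```

```text
target [ 0.5641483  -0.05440773  0.15186648] TCP depth behind port -0.04094759726310948
pre 5.67 [ 0.495  -0.0539  0.2499] f [0.4 0.2 1.1] op 0.0521
mid 6.52 [ 0.5356 -0.0543  0.1933] f [ 0.3 -0.1  0.6] op 0.0519
```

View pics/w2.png

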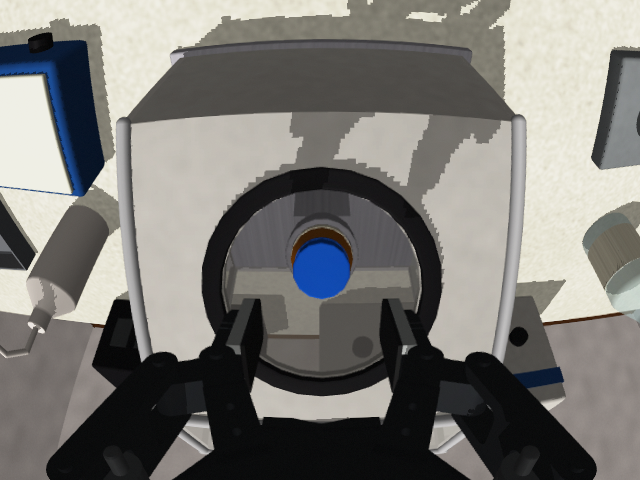

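Run:
```python
from plan import *
z=np.load("m2.npz");C,T,a=z["C"],z["T"],z["a"];ax=axis(-.008)
w=np.load("w2.npz");pose=(w["p"],w["o"]);im=cv2.imread("pics/w2.png")
hsv=cv2.cvtColor(im,cv2.COLOR_BGR2HSV);o=cv2.inRange(hsv,(100,150,60),(130,255,255));b=np.zeros_like(o);b[215:320,270:370]=o[215:320,270:370]
cc=max(cv2.findContours(b,cv2.RETR_EXTERNAL,cv2.CHAIN_APPROX_NONE)[0],key=cv2.contourArea)[:,0].astype(float)
print("obs centre",cv2.fitEllipse(cc.astype(np.float32))[:2],"T pred",wproj(pose,T),"port pred",wproj(pose,C))
c=circ(T,a,.017,100);e=cv2.fitEllipse(wproj(pose,c).astype(np.float32));print(e)
r=circ_fit([cc],[lambda X:wproj(pose,X)],[.017],a,T);print("fit",r.x,r.x-T,"along ax",(r.x-T)@ax)
```

```text
obs centre ((321.03948974609375, 267.7544860839844), (56.19322967529297, 60.48828887939453)) T pred [[321.36298181 271.84387498]] port pred [[321.88056476 292.66918442]]
((321.3262939453125, 271.3864440917969), (57.53810501098633, 58.81570053100586), 85.66754150390625)
fit [ 0.54515488 -0.05424728  0.17847737] [-0.00176925 -0.00015255 -0.00130881] along ax -5.804250059134727e-05
```

```bash
cat > a3.py <<'E'
from plan import *
z=np.load("m2.npz");C,T,a=z["C"],z["T"],z["a"];psi=-.008;ax=axis(psi)
s=manip.get_state();r=R.from_rotvec(s["ee_rot"]);y=r.apply([0,1,0])
T=T+np.array([-.0012,-.0001,-.0009]);G=T-.012*a+.021*y
def st(l):
    s=manip.get_state();print(l,round(float(s["clock"]),2),np.round(s["ee_pos"],4),"f",np.round(s["contact_force"],1),"t",np.round(s["torque"],2),"op",round(float(s["opening"]),4));return s
manip.servo_line((G+ax*.02).tolist(),None,.06);st("a")
manip.servo_line(G.tolist(),None,.04);st("b")
manip.set_gripper(.03,60);st("grip")
cv2.imwrite("pics/w3.png",manip.camera("wrist"))
E
python3 a3.py
```

```text
a 7.22 [ 0.5514 -0.0545  0.1669] f [ 0.1 -0.1 -0.3] t [-0.01  0.49 -0.03] op 0.0519
b 7.87 [ 0.5629 -0.0546  0.1507] f [-0.2 -0.3 -0.3] t [-0.01  0.47 -0.01] op 0.0518
grip 8.21 [ 0.563  -0.0545  0.1512] f [ 0.6 -0.5  0.5] t [-0.01  0.48 -0.02] op 0.0296
```

View pics/w3.png

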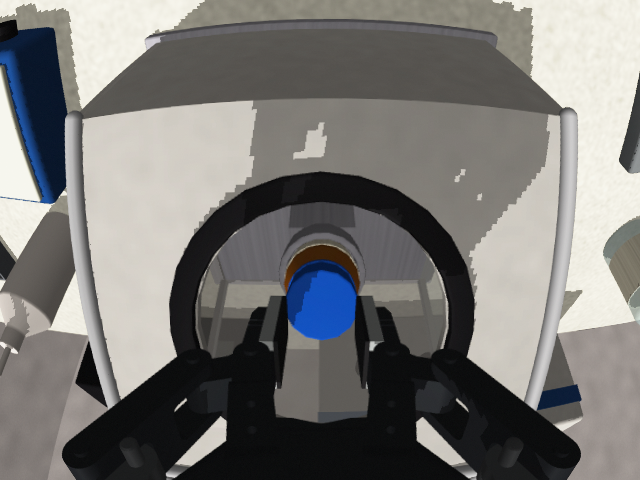

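Run:
```python
from plan import *
z=np.load("m2.npz");C,T,a=z["C"],z["T"],z["a"]
s=manip.get_state();pose=(s["ee_pos"],s["ee_rot"]);r=R.from_rotvec(s["ee_rot"])
for x,y,zz in((0,0,0),(0,-.019,0),(0,0,.015),(0,0,-.015),(0,-.019,.017),(.011,0,.017),(-.011,0,.017),(-.011,-.038,.017),(.011,-.038,.017)):
    print((x,y,zz),wproj(pose,pose[0]+r.apply([x,y,zz])).round(0))
print("T tool frame",r.inv().apply(T-pose[0]),r.inv().apply(T+np.array([-.0018,-.0001,-.0013])-pose[0]),"a",r.inv().apply(a))
im=cv2.imread("pics/w3.png");cv2.imwrite("pics/w3c.png",cv2.resize(im[220:420,220:420],None,fx=3,fy=3,interpolation=cv2.INTER_CUBIC))
```

```text
(0, 0, 0) [[321. 278.]]
(0, -0.019, 0) [[321. 295.]]
(0, 0, 0.015) [[349. 278.]]
(0, 0, -0.015) [[293. 278.]]
(0, -0.019, 0.017) [[356. 295.]]
(0.011, 0, 0.017) [[352. 297.]]
(-0.011, 0, 0.017) [[354. 259.]]
(-0.011, -0.038, 0.017) [[361. 293.]]
(0.011, -0.038, 0.017) [[358. 336.]]
T tool frame [-0.00129895 -0.03283018  0.00026759] [-0.00349228 -0.03248923  0.0001533 ] a [-0.22252189 -0.9748179   0.0146314 ]
```

View pics/w3c.png

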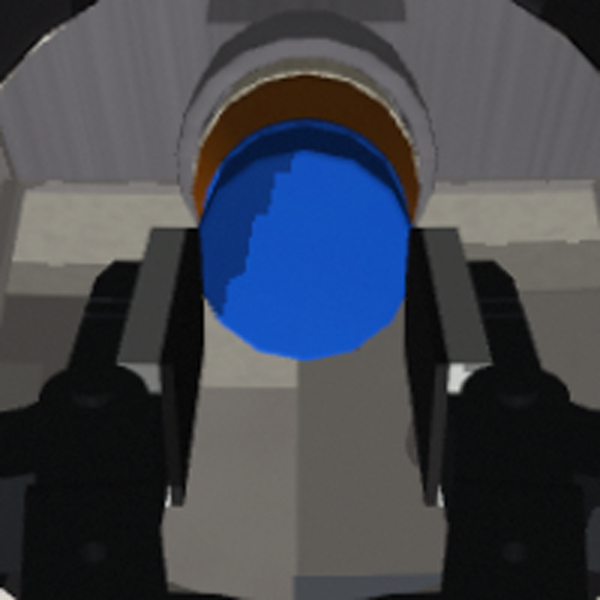

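Run:
```python
from h import *
manip.set_gripper(.02,60);s=manip.get_state();print(s["clock"],s["opening"],s["contact_force"],s["torque"])
```

```text
8.5167 0.01981506815440877 [ 0.46710321  0.7133817  -0.43727825] [-0.03565043  0.51521282 -0.03688348]
```

Run:
```python
from h import *
im=manip.camera("wrist");cv2.imwrite("pics/w4.png",im);cv2.imwrite("pics/w4c.png",cv2.resize(im[220:420,220:420],None,fx=3,fy=3,interpolation=cv2.INTER_CUBIC))
```

```text
(no output)
```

View pics/w4c.png

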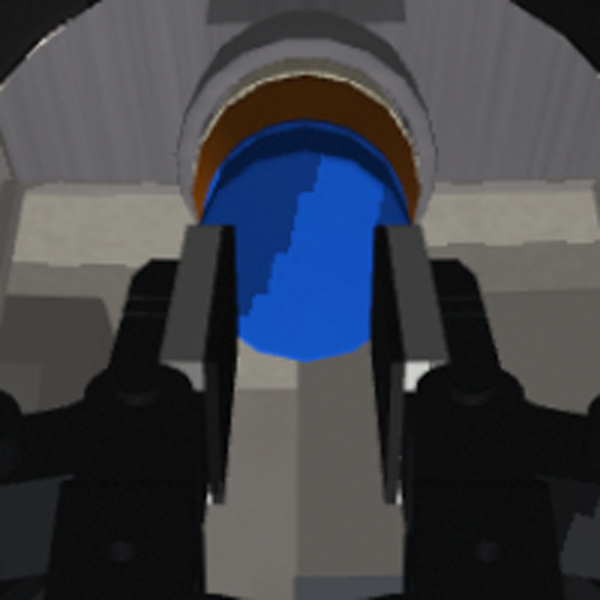

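Run:
```python
from plan import *
s=manip.get_state();r=R.from_rotvec(s["ee_rot"]);p=s["ee_pos"];out=[]
z=np.load("m2.npz");C=z["C"];ax=axis(-.008)
for n in("scene","top"):
    im=manip.camera(n);cv2.imwrite(f"pics/{n}5.png",im);m=manip.camera_model(n);k=5
    c=proj(m,C)[0].astype(int);a=im[c[1]-40:c[1]+40,c[0]-40:c[0]+40];v=cv2.resize(a,None,fx=k,fy=k,interpolation=cv2.INTER_CUBIC)
    D=lambda u:(int((u[0]-c[0]+40.5)*k),int((u[1]-c[1]+40.5)*k))
    for sg,cl in((.014,(0,0,255)),(-.014,(0,255,255))):
        for y in(0,-.019,-.034,-.073): cv2.circle(v,D(proj(m,p+r.apply([0,y,sg]))[0]),3,cl,-1)
    for u in proj(m,circ(C,ax,.07,100)): cv2.circle(v,D(u),0,(0,255,0),-1)
    out.append(v)
cv2.imwrite("pics/cmp5.png",np.hstack(out))
```

```text
(no output)
```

View pics/cmp5.png

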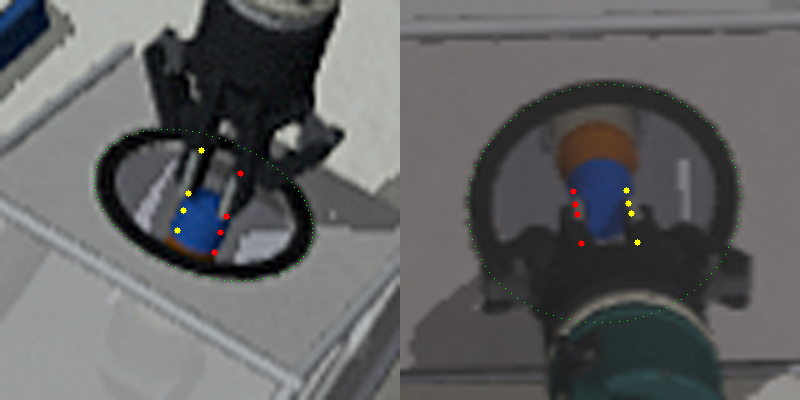

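View pics/scene5.png

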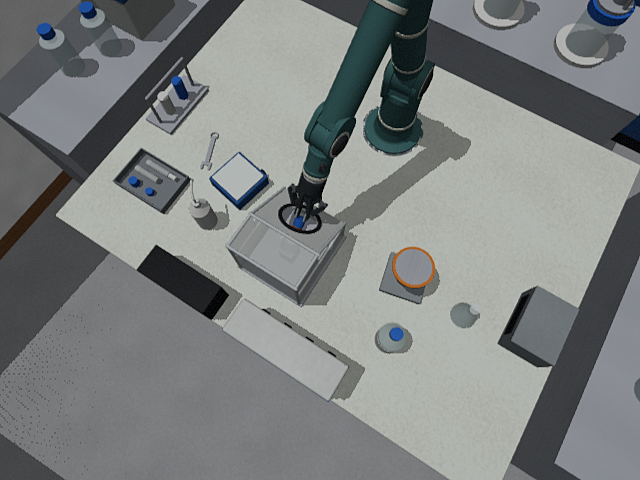

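Run:
```python
from plan import *
pose=(np.zeros(3),np.zeros(3))
for nm,uv in (("outer L",(70,450)),("outer R",(575,450)),("outer R in",(580,430)),("kneeL",(195,355)),("kneeR",(445,355)),("padtipL",(284,296)),("start padtip",(220,310)),("startknee",(105,372)),("startouter",(45,470))):
    o,v=wray(pose,[uv])
    for x in(-.011,0): 
        t=(x-o[0])/v[0,0];print(nm,x,np.round((o+t*v)[0],3))
```

```text
outer L -0.011 [-0.011 -0.131 -0.064]
outer L 0 [ 0.    -0.124 -0.074]
outer R -0.011 [-0.011 -0.131  0.065]
outer R 0 [ 0.    -0.124  0.075]
outer R in -0.011 [-0.011 -0.125  0.07 ]
outer R in 0 [ 0.    -0.117  0.081]
kneeL -0.011 [-0.011 -0.084 -0.042]
kneeL 0 [ 0.    -0.069 -0.048]
kneeR -0.011 [-0.011 -0.084  0.041]
kneeR 0 [ 0.    -0.069  0.047]
padtipL -0.011 [-0.011 -0.04  -0.016]
padtipL 0 [ 0.    -0.02  -0.018]
start padtip -0.011 [-0.011 -0.053 -0.04 ]
start padtip 0 [ 0.    -0.035 -0.046]
startknee -0.011 [-0.011 -0.098 -0.07 ]
startknee 0 [ 0.    -0.085 -0.08 ]
startouter -0.011 [-0.011 -0.14  -0.068]
startouter 0 [ 0.    -0.134 -0.078]
```

View pics/w4.png

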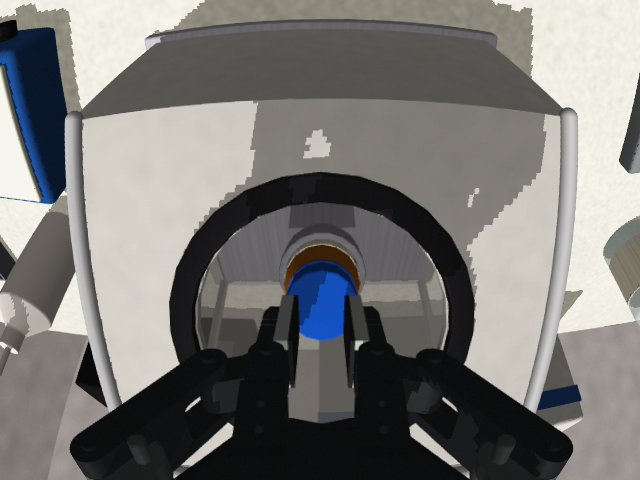

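```bash
cat > a4.py <<'E'
from plan import *
s0=manip.get_state();r=R.from_rotvec(s0["ee_rot"]);y=r.apply([0,1,0]);p0=s0["ee_pos"]
print("final ik",manip.inverse_kinematics((p0+.028*y).tolist(),s0["ee_rot"].tolist()))
print(np.round(s0["joint_positions"],2))
def st(l):
    s=manip.get_state();print(l,round(float(s["clock"]),2),np.round(s["ee_pos"],4),"f",np.round(s["contact_force"],1),"op",round(float(s["opening"]),4));return s
manip.set_gripper(.043,60);b=st("open")["contact_force"]
for k in range(1,5):
    manip.servo_line((p0+.007*k*y).tolist(),None,.05);s=st(k)
    if np.linalg.norm(s["contact_force"]-b)>5: print("contact");break
    if k==2: im=manip.camera("wrist");cv2.imwrite("pics/w5.png",im)
im=manip.camera("wrist");cv2.imwrite("pics/w6.png",im)
E
python3 a4.py
```

```text
final ik [-0.01894561  0.24962988  0.07476706  2.233922   -0.19632782  0.19126927
  1.79581444]
[-0.05  0.18  0.1   2.24 -0.16  0.25  1.76]
open 9.02 [ 0.563  -0.0545  0.151 ] f [-0.  -0.1  0.3] op 0.0431
1 9.31 [ 0.566  -0.0545  0.1441] f [ 0.1 -0.1 -0.1] op 0.0431
2 9.6 [ 0.5692 -0.0546  0.138 ] f [-0.9  0.6 -0.8] op 0.0428
3 9.94 [ 0.5724 -0.0546  0.1318] f [0.8 0.2 0.2] op 0.0432
4 10.23 [ 0.5755 -0.0546  0.1256] f [0.1 0.1 0.7] op 0.0429
```

View pics/w6.png

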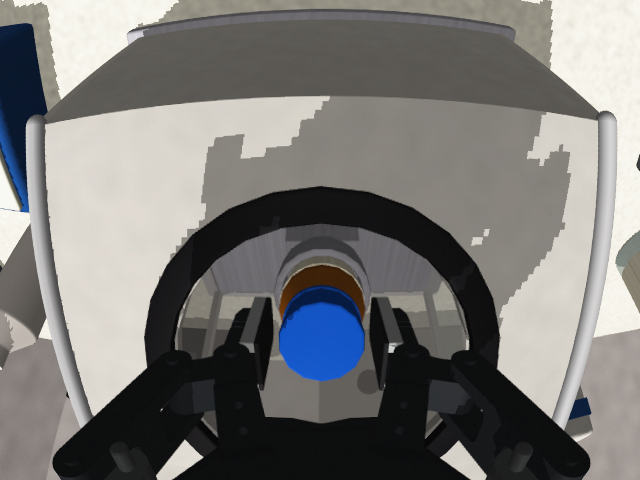

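Run:
```python
from h import *
manip.set_gripper(.024,60);s=manip.get_state();print(s["clock"],s["opening"],s["contact_force"],s["torque"])
im=manip.camera("wrist");cv2.imwrite("pics/w7.png",im);cv2.imwrite("pics/w7c.png",cv2.resize(im[220:460,200:440],None,fx=2.5,fy=2.5,interpolation=cv2.INTER_CUBIC))
```

```text
10.525 0.03209955078928561 [-1.07480948  1.04993221  3.08644291] [0.10871485 0.57327809 0.06904561]
```

View pics/w7c.png

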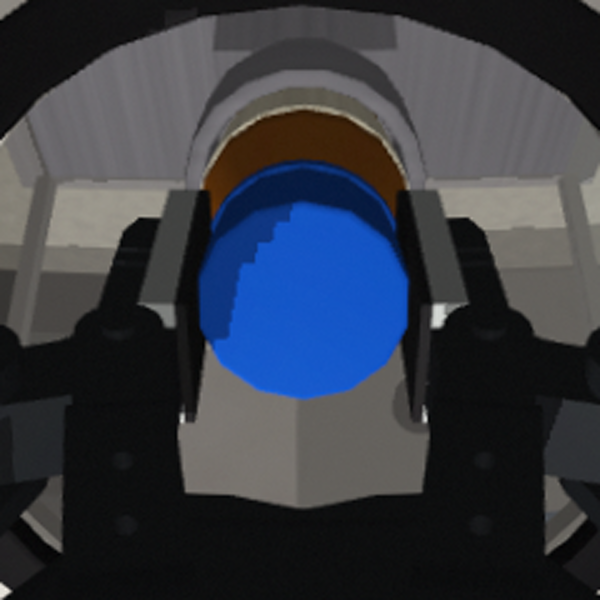

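```bash
cat > a5.py <<'E'
from plan import *
ax=axis(-.008)
def st(l):
    s=manip.get_state();print(l,round(float(s["clock"]),2),np.round(s["ee_pos"],4),"f",np.round(s["contact_force"],1),"t",np.round(s["torque"],2),"op",round(float(s["opening"]),4));return s
manip.set_gripper(.02,80);s=st("g");p0=s["ee_pos"];np.save("p0.npy",p0)
for d in(.012,.035,.07):
    manip.servo_line((p0+ax*d).tolist(),None,.06);s=st(d)
im=manip.camera("wrist");cv2.imwrite("pics/w8.png",im);im=manip.camera("scene");cv2.imwrite("pics/scene8.png",im[150:300,220:420])
E
python3 a5.py
```

```text
g 10.79 [ 0.5757 -0.0545  0.1263] f [-3.8  1.1  7.1] t [0.13 0.7  0.08] op 0.0319
0.012 11.14 [ 0.5681 -0.0544  0.1359] f [ 0.  -0.4 -2.8] t [-0.02  0.87 -0.03] op 0.0323
0.035 11.68 [ 0.5557 -0.0542  0.1555] f [-0.4  0.3 -3.4] t [0.03 0.93 0.01] op 0.0322
0.07 12.41 [ 0.5356 -0.0541  0.1838] f [-0.2 -0.4 -3.8] t [ 0.    0.89 -0.01] op 0.0319
```

View pics/w8.png

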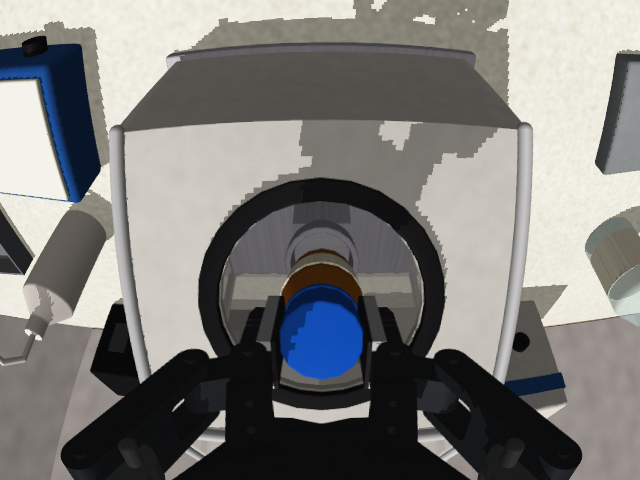

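View pics/scene8.png

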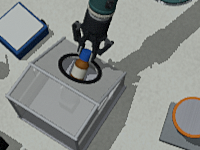

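```bash
cat > a6.py <<'E'
from plan import *
ax=axis(-.008);p0=np.load("p0.npy")
def st(l):
    s=manip.get_state();print(l,round(float(s["clock"]),2),np.round(s["ee_pos"],4),"f",np.round(s["contact_force"],1),"t",np.round(s["torque"],2),"op",round(float(s["opening"]),4));return s
for d in(.165,.155,.145):
    try: manip.servo_line((p0+ax*d).tolist(),None,.1)
    except manip.IKError as e: print(d,e);continue
    break
s=st(d);print(np.round(s["joint_positions"],2))
np.savez("w9.npz",p=s["ee_pos"],o=s["ee_rot"])
for n in("wrist","scene","top"): cv2.imwrite(f"pics/{n}9.png",manip.camera(n))
a=cv2.imread("pics/scene9.png")[150:270,220:380];b=cv2.imread("pics/top9.png")[170:290,270:430]
cv2.imwrite("pics/c9.png",cv2.resize(np.hstack([a,b]),(800,300),interpolation=cv2.INTER_CUBIC))
E
python3 a6.py
```

```text
0.165 13.61 [ 0.4809 -0.0537  0.2609] f [ 0.2  0.4 -4.5] t [0.05 0.91 0.03] op 0.0316
[-0.08 -0.16  0.13  2.28  0.    0.55  1.61]
```

View pics/c9.png

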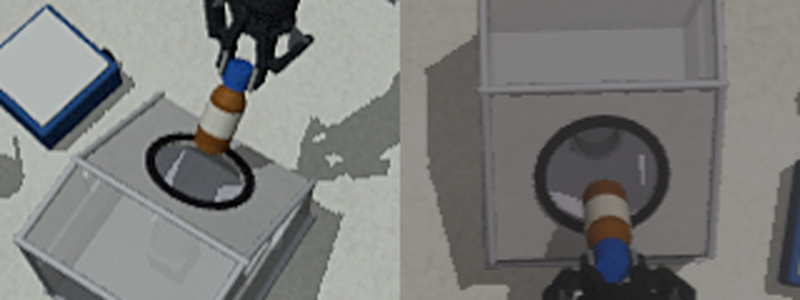

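View pics/wrist9.png

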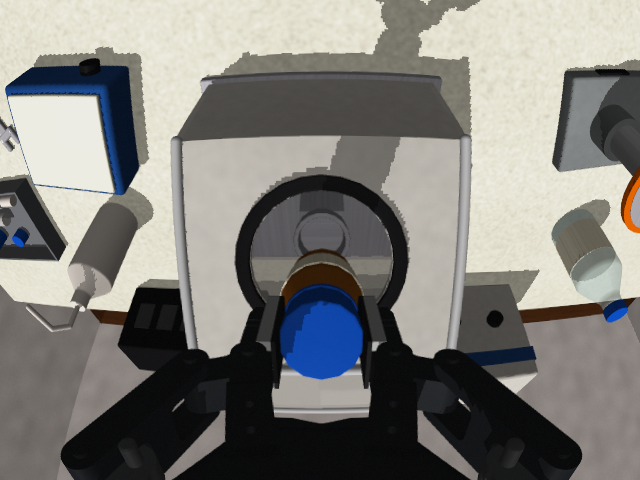

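```bash
cat > b.py <<'E'
from plan import *
Ttool=np.array([-.0028,-.0605,0]);atool=np.array([-.2225,-.9748,.0146]);atool/=np.linalg.norm(atool)
Btool=Ttool-.115*atool
def place_rot(yaw,at=atool):
    # upright: at -> world z ; jaw dir z -> level at yaw
    zt=np.array([0,0,1.]);zt=zt-(zt@at)*at;zt/=np.linalg.norm(zt)
    M=np.c_[at,zt,np.cross(at,zt)]
    w1=np.array([0,0,1.]);w2=np.array([np.cos(yaw),np.sin(yaw),0]);W=np.c_[w1,w2,np.cross(w1,w2)]
    return R.from_matrix(W@M.T)
E
cat > s6.py <<'E'
from b import *
s=manip.get_state();p=s["ee_pos"];r=R.from_rotvec(s["ee_rot"]);q0=s["joint_positions"]
print("bottom now",p+r.apply(Btool),"a",r.apply(atool))
pan=np.array([.490,.317,.157])
for yaw in np.arange(.6,2.8,.3):
    rr=place_rot(yaw);t=pan+[0,0,.045]-rr.apply(Btool)
    q=manip.inverse_kinematics(t.tolist(),rr.as_rotvec().tolist());t2=t-[0,0,.09]
    print(round(yaw,2),t.round(3),None if q is None else (np.round(q,2),np.abs(np.array(q)-q0).max().round(2)),manip.inverse_kinematics(t2.tolist(),rr.as_rotvec().tolist()) is not None)
E
python3 s6.py
```

```text
bottom now [ 0.5246309  -0.05570203  0.22507677] a [-0.63968126  0.01973846  0.7683868 ]
0.6 [0.485 0.326 0.257] (array([-0.16,  0.35, -0.45,  1.69, -0.08,  1.13,  0.05]), np.float64(1.56)) True
0.9 [0.482 0.324 0.257] (array([-0.19,  0.38, -0.43,  1.64, -0.06,  1.2 ,  0.33]), np.float64(1.28)) True
1.2 [0.48  0.322 0.257] (array([-0.24,  0.41, -0.4 ,  1.6 , -0.04,  1.28,  0.6 ]), np.float64(1.01)) True
1.5 [0.479 0.319 0.257] (array([-0.27,  0.44, -0.4 ,  1.56,  0.01,  1.34,  0.85]), np.float64(0.79)) True
1.8 [0.479 0.315 0.257] (array([-0.28,  0.46, -0.43,  1.53,  0.08,  1.38,  1.09]), np.float64(0.84)) True
2.1 [0.48  0.312 0.257] (array([-0.25,  0.48, -0.52,  1.52,  0.18,  1.42,  1.31]), np.float64(0.87)) True
2.4 [0.482 0.31  0.257] (array([-0.33,  0.47, -0.45,  1.52,  0.2 ,  1.42,  1.59]), np.float64(0.87)) True
2.7 [0.485 0.308 0.257] (array([-0.41,  0.44, -0.36,  1.54,  0.22,  1.4 ,  1.88]), np.float64(0.85)) True
```

```bash
cat > a7.py <<'E'
from b import *
s=manip.get_state();p=s["ee_pos"];q0=s["joint_positions"]
pan=np.array([.490,.317,.157]);rr=place_rot(1.8);t=pan+[0,0,.06]-rr.apply(Btool)
w=p+[-.0,.12,.05]
qw,e=ik(w,s["ee_rot"],q0,1e-5,.02);print("way",np.round(qw,2),e)
qt=np.array(manip.inverse_kinematics(t.tolist(),rr.as_rotvec().tolist()))
for a,b in((qw,qt),):
    Q=a+(b-a)*np.linspace(0,1,9)[:,None];P,RR=fk(Q,pr);print(np.c_[P+RR.apply(Btool),P+RR.apply(Ttool)].round(3))
if e<1e-4:
    manip.servo_line(w.tolist(),None,.15);manip.set_joints(qt.tolist())
    s=manip.get_state();print(s["clock"],s["ee_pos"],t,s["contact_force"],s["opening"])
    for n in("wrist","scene","top"): cv2.imwrite(f"pics/{n}10.png",manip.camera(n))
    np.savez("w10.npz",p=s["ee_pos"],o=s["ee_rot"])
    a=cv2.imread("pics/scene10.png")[190:310,330:490];b=cv2.imread("pics/top10.png")[190:310,150:310]
    cv2.imwrite("pics/c10.png",cv2.resize(np.hstack([a,b]),(800,300),interpolation=cv2.INTER_CUBIC))
E
python3 a7.py
```

```text
way [-0.26 -0.19 -0.04  2.19  0.2   0.71  1.14] 6.548626224622822e-11
[[0.525 0.064 0.275 0.451 0.067 0.363]
 [0.53  0.093 0.268 0.464 0.096 0.362]
 [0.533 0.124 0.26  0.475 0.126 0.359]
 [0.533 0.157 0.252 0.483 0.159 0.355]
 [0.529 0.19  0.243 0.488 0.192 0.35 ]
 [0.523 0.223 0.235 0.492 0.224 0.345]
 [0.514 0.256 0.227 0.493 0.257 0.34 ]
 [0.503 0.287 0.221 0.492 0.288 0.336]
 [0.49  0.317 0.217 0.49  0.317 0.332]]
15.775 [0.48009027 0.31387097 0.2722319 ] [0.47934977 0.3154089  0.27240024] [ 0.20780854 -0.47069871 -2.15367219] 0.031570305117041196
```

View pics/c10.png

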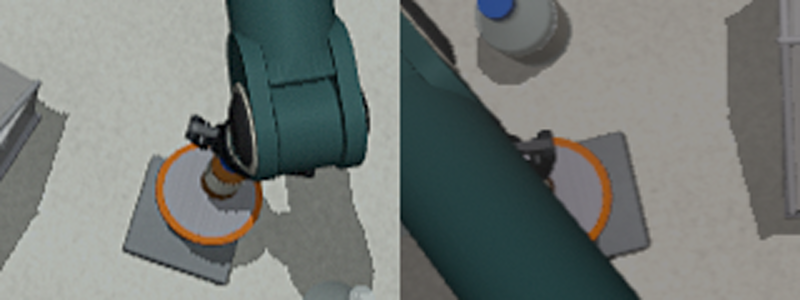

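View pics/wrist10.png

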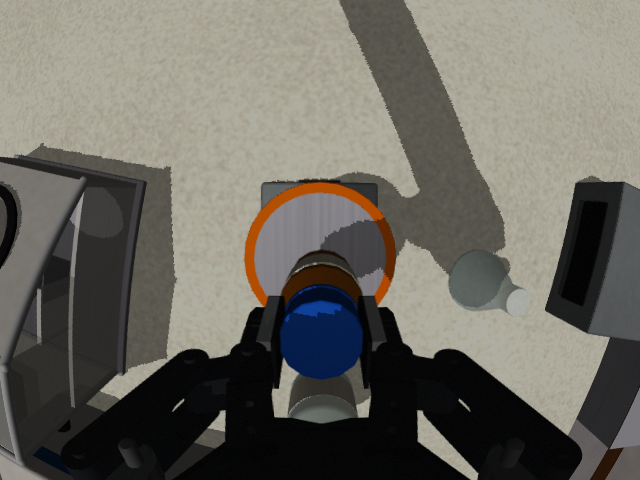

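Run:
```python
from b import *
im=cv2.imread("pics/wrist10.png");k=4;c0,r0=250,235
v=cv2.resize(im[r0:r0+150,c0:c0+150],None,fx=k,fy=k,interpolation=cv2.INTER_CUBIC)
pose=(np.zeros(3),np.zeros(3))
for T,a,h,rad,cl in((Ttool,atool,0,.017,(0,255,0)),(Ttool,atool,.026,.017,(0,255,0)),(Ttool,atool,.115,.0225,(0,0,255)),(Ttool,atool,.047,.0225,(0,255,255))):
    for u in wproj(pose,circ(T-h*a,a,rad,200)): cv2.circle(v,(int((u[0]-c0+.5)*k),int((u[1]-r0+.5)*k)),1,cl,-1)
cv2.imwrite("pics/w10c.png",v)
```

```text
(no output)
```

View pics/w10c.png

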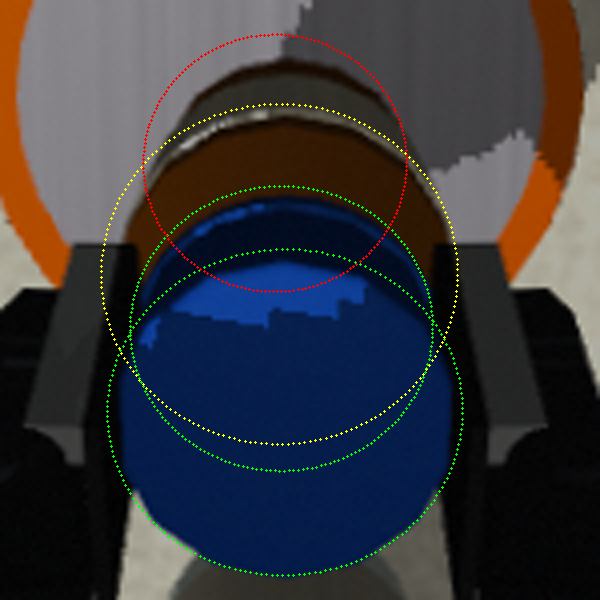

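Run:
```python
from b import *
k=4;c0,r0=250,235;P=lambda u,v:np.array([u/k-.5+c0,v/k-.5+r0]);pose=(np.zeros(3),np.zeros(3))
def f(x,full=False):
    T=np.array([x[0],x[1],x[2]]);a=np.array([-np.sin(x[3]),-np.cos(x[3]),x[4]]);a/=np.linalg.norm(a)
    c=wproj(pose,circ(T,a,.017,300));cb=wproj(pose,circ(T-.026*a,a,.017,300));b=wproj(pose,circ(T-.115*a,a,.0225,300));bt=wproj(pose,circ(T-.047*a,a,.0225,300))
    allb=np.r_[b,bt]
    return np.array([c[:,1].max()-P(0,575)[1],c[:,0].min()-P(120,0)[0],c[:,0].max()-P(452,0)[0],c[:,1].min()-P(0,260)[1],cb[:,1].min()-P(0,197)[1],b[:,1].min()-P(0,60)[1],(b[b[:,1].argmin(),0]-P(290,0)[0])*.5])
r=least_squares(f,[-.003,-.05,0,.22,0],x_scale=[.01,.01,.01,.1,.1]);print(r.x[:3],np.degrees(r.x[3:]),r.fun.round(2),"a0 deg",np.degrees(np.arcsin(.2225)))
for y in(-.0605,):
  g=lambda z:f(np.r_[z[0],y,z[1:]]);r=least_squares(g,[-.003,0,.22,0],x_scale=[.01,.01,.1,.1]);print(r.x,np.degrees(r.x[2]),r.fun.round(2))
```

```text
[ 1.54554127e-03 -5.46603297e-02  5.85865374e-05] [13.9311183  -0.45208226] [-0.8  -0.78  0.8  -0.13  1.18 -0.27 -0.09] a0 deg 12.855912587303107
[-2.07506723e-03  6.17593782e-05  2.53941178e-01 -5.01058243e-03] 14.549757725435134 [ 2.04 -2.78  2.82 -1.25  0.27 -0.39 -0.14]
```

```bash
cat > m3.py <<'E'
from b import *
import sys
tag=sys.argv[1]
im=cv2.imread(f"pics/wrist{tag}.png");z=np.load(f"w{tag}.npz");pose=(z["p"],z["o"]);r=R.from_rotvec(z["o"])
hsv=cv2.cvtColor(im,cv2.COLOR_BGR2HSV);o=cv2.inRange(hsv,(5,170,60),(16,255,255));o[:120]=0;o[400:]=0;o[:,:180]=0;o[:,460:]=0
o[265:,275:370]=0
pts=[]
cx,cy=320,255
ys,xs=np.nonzero(o)
ang=np.arctan2(ys-cy,xs-cx);rad=np.hypot(ys-cy,xs-cx)
for a0 in np.arange(-np.pi,np.pi,.05):
    m=(ang>=a0)&(ang<a0+.05)&(rad>45)
    if m.sum()>2 : k=rad[m].argmax();pts.append([xs[m][k],ys[m][k]])
pts=np.array(pts,float)
pts=pts[(pts[:,1]<290)]
pj=lambda X:wproj(pose,X)
# free
q=circ_fit([pts],[pj],[.065],[0,0,1],[.49,.317,.157]);print(len(pts),"pan fit world",q.x,np.abs(q.fun).mean())
from scipy.spatial import cKDTree
for zf in(.150,.157,.163):
    g=lambda c:cKDTree(pj(circ([c[0],c[1],zf],[0,0,1],.065,400))).query(pts)[0]
    w=least_squares(g,[.49,.317],loss="soft_l1");print(zf,w.x,np.abs(w.fun).mean())
for nm,T,ph in(("vision",np.array([.0015,-.0547,0]),np.radians(13.9)),("prior",Ttool,np.arcsin(.2225))):
    a=np.array([-np.sin(ph),-np.cos(ph),0]);B=T-.115*a
    print(nm,"bottom world",pose[0]+r.apply(B),"axis",r.apply(a))
E
python3 m3.py 10
```

```text
81 pan fit world [0.4894397  0.31683469 0.15236082] 0.3979260786906117
0.15 [0.48911061 0.31680929] 0.48731649570135976
0.157 [0.48974095 0.31683831] 0.7933917054627493
0.163 [0.49022813 0.3168166 ] 1.4671024620516595
vision bottom world [0.4953025  0.318221   0.21026982] axis [-0.0159493  -0.01709942  0.99972658]
prior bottom world [0.49044572 0.31700919 0.21685567] axis [ 0.00180403 -0.01299524  0.99991393]
```

```bash
cat >> b.py <<'E'
T2=np.array([0,-.057,0]);ph=np.radians(13.5);a2=np.array([-np.sin(ph),-np.cos(ph),0]);B2=T2-.115*a2
E
cat > a8.py <<'E'
from b import *
rr=place_rot(1.8,a2);pan=np.array([.4896,.3168,.155])
t=pan+[0,0,.020]-rr.apply(B2)
manip.servo_line(t.tolist(),rr.as_rotvec().tolist(),.08);manip.sleep(.2)
s=manip.get_state();print(s["clock"],s["ee_pos"],t,s["contact_force"],s["opening"])
np.savez("w11.npz",p=s["ee_pos"],o=s["ee_rot"])
for n in("wrist","scene"): cv2.imwrite(f"pics/{n}11.png",manip.camera(n))
print("bottom est",s["ee_pos"]+R.from_rotvec(s["ee_rot"]).apply(B2))
a=cv2.imread("pics/scene11.png")[210:310,350:450];b=cv2.imread("pics/wrist11.png")[150:400,200:450]
cv2.imwrite("pics/c11.png",np.hstack([cv2.resize(a,(400,400),interpolation=cv2.INTER_CUBIC),cv2.resize(b,(400,400),interpolation=cv2.INTER_CUBIC)]))
E
python3 a8.py; python3 m3.py 11
```

```text
16.75 [0.47692364 0.31400447 0.23506698] [0.47664161 0.31377676 0.23457491] [ 0.58869164 -0.46418361 -2.94420188] 0.03193814262050262
bottom est [0.4899337  0.31705984 0.17550497]
78 pan fit world [0.48944724 0.31682306 0.15265724] 0.40908539801052823
0.15 [0.4892347  0.31665515] 0.5260558464744306
0.157 [0.48985728 0.3169754 ] 0.7636685228204971
0.163 [0.49019015 0.31716142] 1.396204061417437
vision bottom world [0.49161533 0.31745299 0.17292282] axis [-0.00766398 -0.00213474  0.99996835]
prior bottom world [0.48681548 0.31633108 0.17956608] axis [0.01008213 0.00200469 0.99994716]
```

View pics/c11.png

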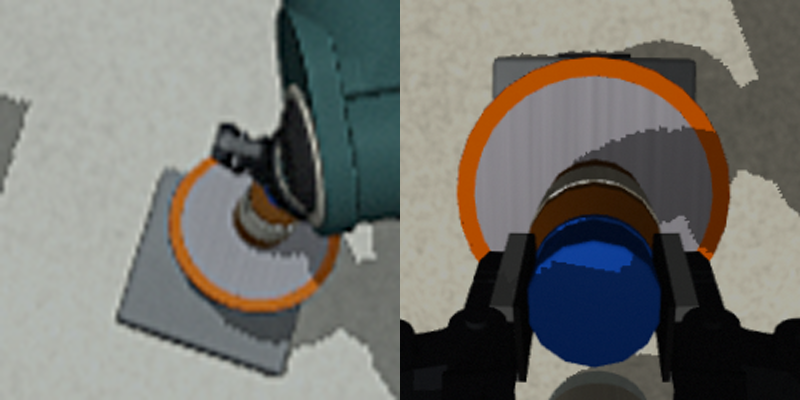

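```bash
cat > a9.py <<'E'
from b import *
def F(n=5):
    o=[]
    for _ in range(n): o.append(manip.get_state()["contact_force"]);manip.sleep(.02)
    return np.mean(o,0)
b=F(12);s=manip.get_state();p=s["ee_pos"].copy();B=s["ee_pos"]+R.from_rotvec(s["ee_rot"]).apply(B2);print("base",b,"bottom",B)
# set xy so that est. bottom over pan centre
p[:2]-= (B-[.4896,.3168,0])[:2]
d=0
while d<.035:
    d+=.0025 if (d<.008) else .001
    manip.servo_line((p-[0,0,d]).tolist(),None,.03)
    f=F(4)-b;print(round(d,4),round(float(manip.get_state()["clock"]),2),f.round(2),manip.get_state()["ee_pos"][2].round(4))
    if f[2]>2.6 or np.linalg.norm(f)>6: break
np.savez("set.npz",p=p,d=d,b=b)
E
python3 a9.py
```

```text
base [-0.154931    0.05410717 -3.25264086] bottom [0.48965963 0.31680674 0.17513087]
0.0025 17.37 [ 0.48  0.09 -0.03] 0.2321
0.005 17.68 [-0.24 -0.14 -0.18] 0.2296
0.0075 18.0 [-0.31 -0.34  0.22] 0.2271
0.01 18.32 [ 0.23 -0.25 -0.41] 0.2246
0.011 18.63 [ 0.47 -0.55 -0.32] 0.2237
0.012 18.95 [ 0.22 -0.26 -0.17] 0.2227
0.013 19.27 [ 0.13 -0.05  0.04] 0.2216
0.014 19.58 [-0.18  0.27  0.09] 0.2207
0.015 19.9 [ 0.03 -0.37  0.08] 0.2197
0.016 20.22 [ 0.33  0.13 -0.01] 0.2187
0.017 20.53 [-0.32  0.29 -0.25] 0.2177
0.018 20.85 [-0.07  0.11 -0.21] 0.2167
0.019 21.17 [ 0.65  0.02 -0.3 ] 0.2157
0.02 21.48 [-0.11 -0.01  0.  ] 0.2147
0.021 21.8 [-0.22  0.23  0.22] 0.2137
0.022 22.12 [0.02 0.2  0.52] 0.2127
0.023 22.43 [ 0.37 -0.01  0.69] 0.2118
0.024 22.75 [ 0.54 -0.39  1.74] 0.2108
0.025 23.07 [ 0.52 -0.05  2.67] 0.2098
```

```bash
cat > a10.py <<'E'
from b import *
z=np.load("set.npz");p,d,b=z["p"],float(z["d"]),z["b"]
manip.servo_line((p-[0,0,d+.0007]).tolist(),None,.03);manip.sleep(.1)
def F(n=5):
    o=[]
    for _ in range(n): o.append(manip.get_state()["contact_force"]);manip.sleep(.02)
    return np.mean(o,0)
print("down",F()-b)
manip.set_gripper(.0335,20);print(manip.get_state()["opening"],F()-b)
manip.set_gripper(.046,20);manip.sleep(.2);s=manip.get_state();print(s["clock"],s["opening"],F())
np.savez("w12.npz",p=s["ee_pos"],o=s["ee_rot"]);cv2.imwrite("pics/wrist12.png",manip.camera("wrist"))
E
python3 a10.py
```

```text
down [ 0.48513702 -0.03643691  3.59668536]
0.03363545195486782 [0.61654213 0.00981884 3.71007937]
24.275 0.04600089141774929 [-0.08520567  0.49020711  0.04442365]
```

View pics/wrist12.png

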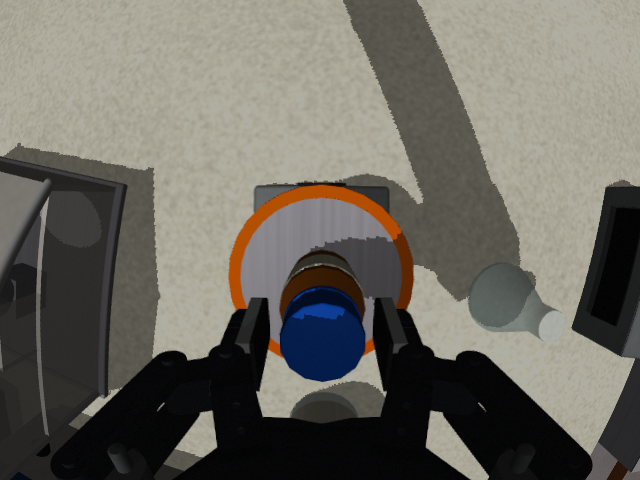

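```bash
cat > a11.py <<'E'
from b import *
s=manip.get_state();p=s["ee_pos"]
manip.servo_line((p+[0,0,.02]).tolist(),None,.05);print(manip.get_state()["contact_force"])
manip.servo_line((p+[0,0,.10]).tolist(),None,.12)
manip.servo_line((p+[-.12,-.10,.14]).tolist(),None,.15)
manip.sleep(.3)
s=manip.get_state();print(s["clock"],s["contact_force"],s["ee_pos"])
for n in("scene","top"): cv2.imwrite(f"pics/{n}13.png",manip.camera(n))
a=cv2.imread("pics/scene13.png")[210:310,350:450];b=cv2.imread("pics/top13.png")[210:310,160:260]
cv2.imwrite("pics/c13.png",np.hstack([cv2.resize(x,(400,400),interpolation=cv2.INTER_CUBIC) for x in(a,b)]))
E
python3 a11.py
```

```text
[ 0.17259676 -0.37830275 -0.65317462]
27.3 [-0.24036993 -0.01074123  0.01907644] [0.35671951 0.21393673 0.34873615]
```

View pics/c13.png

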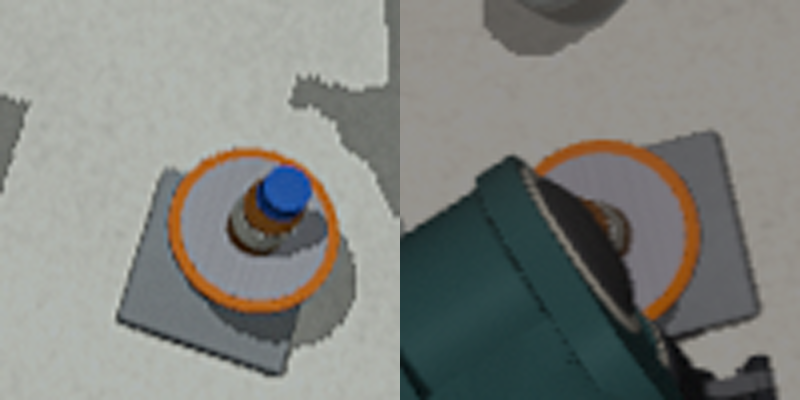

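View pics/scene13.png

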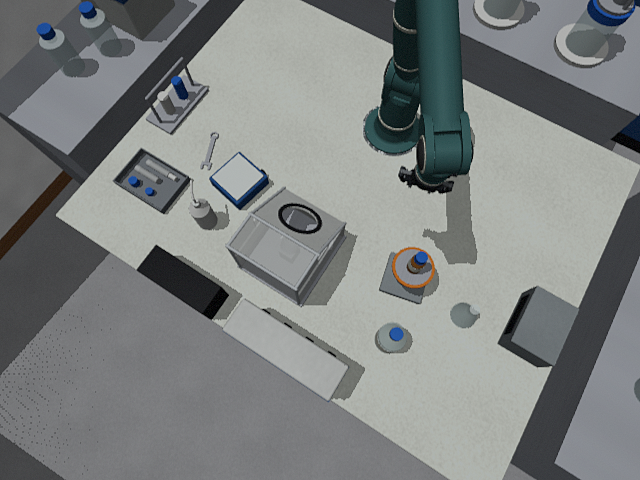

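Run:
```python
from b import *
im=cv2.imread("pics/scene13.png")[210:310,350:450];v=cv2.resize(im,(600,600),interpolation=cv2.INTER_CUBIC);m=manip.camera_model("scene")
c=np.array([.4896,.3168,.1535])
for h,rad,cl in((.003,.065,(0,255,0)),(0,.0225,(0,0,255)),(.115,.017,(0,255,255))):
    for u in proj(m,circ(c+[0,0,h],[0,0,1],rad,150)): cv2.circle(v,(int((u[0]-350+.5)*6),int((u[1]-210+.5)*6)),1,cl,-1)
cv2.imwrite("pics/c14.png",v)
```

```text
(no output)
```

View pics/c14.png

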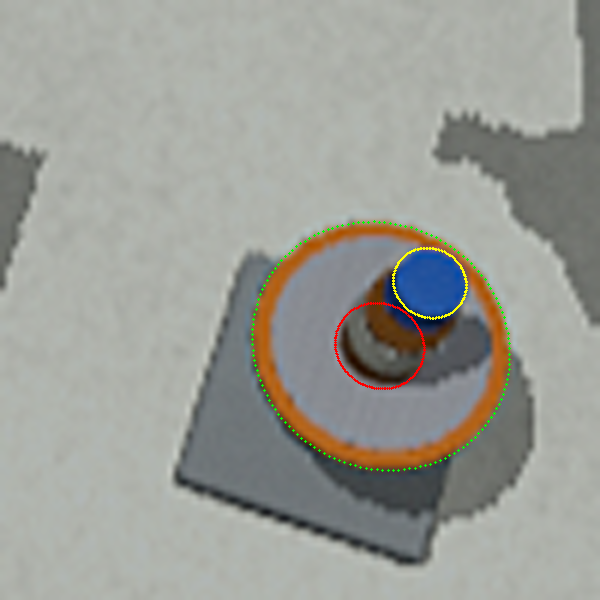

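The overlay of a centred, upright bottle matches the picture to within about 2 mm at the pan rim, the base and the cap. The bottle is standing free, so I'm handing the job in.

Run:
```python
from cell import manip
manip.job_done();print(manip.get_state()["clock"])
```

```text
the job is handed in; nothing more can be done
the job is handed in; nothing more can be done
```

The amber bottle is standing upright and free in the middle of the weighing pan. I handed the job in at about 27.4 s on the robot's clock.

**What I did**
- **Pull-out:** I gripped the cap through the port and drew the bottle 165 mm straight along the port axis. The wrist force showed only its weight, about 3.3 N, during the pull.
- **Placing:** I turned it upright over the pan and lowered it in 1 mm steps until the pan carried its full weight. I felt contact at about 153 mm, then let go and backed away.

**Last checks**
- **Bottle position:** a computed outline of a centred, upright bottle matched the final scene picture to about 2 mm at the rim, base and cap. The arm hid much of the pan in the top view, so I used only the scene view for this.
- **Other bench ware:** by eye, the bystanders look unmoved in the final scene picture. The wrist force read zero, so the robot was touching nothing.

**What disagreed**
- **Bottle in the cup:** it leaned about 5° and its cap sat 10 mm off the axis, against the 3 mm given.
- **Finger length:** the finger ends showed about 30 mm behind the stated TCP. My first two closings therefore shut on empty space just above the cap. I advanced 28 mm more and the grip held at an opening of 32 mm.
- **Tool angle:** a joint limit meant I held the tool 8° off the port axis.
- **Camera disagreement:** the wrist camera and the fixed cameras differed by up to 8 mm along the line of sight. I used a joint fit for the port and relied on touch for the pan height.

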